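# Load and lock a sample tray in a 3D scanner

## Robot

A 7-joint arm with a two-finger parallel gripper is mounted at the origin on the work surface. World frame = base frame: x ahead of the robot, y to its left, z up, the work surface at z = 0. Lengths are in mm, angles in rad, forces in N, time in s.
With the tool pointing down it reaches from about 400 to 875 mm from the base axis. Payload 4.4 kg.
Tool frame: the origin (TCP) lies midway between the tips of the shut fingers; the grasp point (between the pads) lies 19 mm behind it; z points along the fingers, y is the line along which they close (so a half turn about z gives the same grasp; the last joint's range is limited). The gripper opens to 85 mm and grips with 20 to 120 N. Pads are 22 mm wide; open, the fingers measure 114 mm over their backs; the gripper's body (76 mm by 85 mm) begins 54 mm behind the grasp point. The pads swing forward as they close: fully open they stand 13 mm farther back than shut.
Start: joints at [1.28, 0.628, 0.038, 1.517, -0.027, 0.996, -0.02], TCP at [144.92, -633.653, 231.313] pointing down, gripper open.
Joint ranges: [-3.06, 3.06], [-0.37, 2.12], [-1.25, 1.32], [0.18, 2.47], [-1.1, 4.24], [0.23, 1.98], [-2.94, 2.94]. Speed limits (rad/s): [2.57, 2.57, 3.14, 3.14, 3.14, 3.14, 3.14].

## Interface

Orientations are given as [roll, pitch, yaw] about the fixed x, y, z axes, in that order (R = Rz(yaw) Ry(pitch) Rx(roll)).
In Python, from cell import ctrl gives the robot as it stands.
- The arm moves only by the shell command python3 -m handwheel 'ROWS'. ROWS is JSON, a list of rows, each a list of 3 entries, a list of its own where there are three numbers: the turn, a rotation vector about the tool's x, y, z in degrees, then the shift along the tool's x, y, z in m, then the closure, from 0 (fully open) to 1 (shut). A call has 1 to 5 rows; each row shifts and turns the commanded pose from where the row before left it, along the tool's axes as they then stand; what a row does not reach is not made up. A row lasts 1/12 s, in which the tool goes at most 41.7 mm and 7.16 degrees, less where a joint would pass 70% of its speed; a pose out of reach is approached as far as the arm can. A call is refused whole if a number of a shift passes 0.0417 or a number of a turn 7.16, either way. A call with a gripper value outside its range is refused whole. The fingers move at their own pace and stop on an object; the grip force is fixed at half the most. Time passes only in rows, so rows that do not move let the fingers close. It gives the time, the measured TCP pose, the force, the opening and the grip force at its end, in the units of the state.
- ctrl.read_state(): the state, without advancing time (a new reading comes with each control period).
- ctrl.get_image(name): name is "side" or "top" or "wrist"; returns a dict with "pixels" (420x560x3 uint8, red, green, blue), "fx", "fy", "cx", "cy" (pixels), "k1" (the pictures are not rectified: a ray, as slopes to the right and down, at radius r is drawn at 1 + k1 r^2 times it, then the intrinsics apply), "pose" (4x4, takes a point from camera to world coordinates); the wrist camera has in their place "T_tool_cam" (4x4, takes a point from camera to tool coordinates, whose origin is the TCP and whose axes are the flange's). Camera axes: x right, y up, looking along -z (the intrinsics and any distortion apply to the point x, -y, -z); pixel columns grow to the right and rows downward; lengths in mm; the calibration is good to about 2 mm. A picture is of the moment at which its call begins: read the wrist's pose just before it. There is no depth.
- ctrl.finish_job(): hands the job in; it is judged then, once.
The state is a dict: "clock": time; "qpos": joint angles; "qd": joint speeds; "tau": joint torques, N m; "eef_pos": TCP position; "tool_rot": TCP orientation; "force": force on the tool from outside, world axes, zero at the start; "torque": the same for the moment, N m; "width": finger opening in mm; "gripper_force": force on a finger pad.
Only numpy, scipy, OpenCV 4.12 (cv2) and the standard library are available. Lean on these libraries where they do the work, as an engineer would, in place of code of your own. Each camera call takes 0.05 s, during which the arm holds its last target. There are 200 camera calls.

## Task

Calibration is over, so put the ball bar from the tray back on its dark pad, standing upright in the middle and lengthwise, then stand every sample part that is out on the table in a pocket of the tray, one to a pocket. Slide the loaded tray by its blue handle under the rails of the scanner dock until it is fully home, then press the orange locking clip straight down behind it until both of the dock's snap hooks have clicked over the bar. Finally press the green start button; leave the other things on the table alone, never tip the ball bar over, and leave everything where it belongs.

Things in the scene. Friction and masses are not known exactly. Their poses are not given: they have to be found in the camera images.
- dock: fixed scanner dock, no floor: the tray slides on the table. Origin on the table under the middle of a tray fully home; +x the direction in which the tray slides in, z up. Side rails from x = -76 to 76 mm, inner faces 63.5 mm either side of the middle; their lips reach in to 57 mm either side, underside 8 mm, top 12 mm above the table; stop wall at x = 76 mm
- mouth (a point): on the table in the middle of the dock's open mouth, dock x = -135 mm; axes as the dock's. Flared guides 12 mm high narrow from 75 mm either side here to 64 mm either side at dock x = -105. The two orange hooks stand at dock x = -90, y = +-77 mm, up to 51 mm high
- clip_seat (a point): on the dock, at its x = -90 mm, y = 0, 9 mm above the table: where the centre of the clip's underside lies when the clip is snapped in; axes as the dock's
- hook_l (a joint): snap hook on the dock's +y side: 0 rad at rest, grows as its head bends outward (about 0.15 rad as the clip passes), springs back. The clip's end bends it by riding down its sloping head; both hooks together need about 6 to 15 N of downward push. Its catch then lies 1.5 mm over the bar's top and 3 mm in over its end
- hook_r (a joint): the same on the dock's -y side
- start (a joint): green push button on the dock's control box, travel 6 mm, 4 N: 0 m at rest, 0.006 pressed fully down; springs back
- start_top (a point): centre of the green button's top, 30 mm across, at about dock x = 108, y = 30 mm, on a control box 30 mm high (dock x = 86 to 146). Beyond it, at dock x = 250 to 280, stands a column with the black scanner head at 267 to 323 mm height, 170 mm wide (dock y), from dock x = 218 on
- tray: teal sample tray, about 0.45 kg, loose; loaded it takes 4 to 9 N to drag. Origin at the underside of the middle of its deck; +x the end that enters the dock first, z up. Deck 150 mm (x) by 122 mm (y), 5 mm thick; walls and dividers, up to 15 mm above the underside, make six pockets (3 along x, 2 along y), each 44.7 by 48 mm; outside the side walls bare deck edges 7 mm wide run under the dock's lips
- tray_handle (a point): middle of the tray's upright blue handle fin, at tray x = -125, y = 0, 30 mm above the tray's underside; axes as the tray's. The fin is 28 mm long in x, 12 mm thick in y, from 5 to 52 mm high, on a tongue of the deck 40 mm wide
- pocket0 (a point): centre of one pocket's floor, at tray x = +48.7, y = +26 mm, 5 mm above the tray's underside; axes as the tray's. The six pocket centres lie at tray x = -48.7, 0, +48.7, y = +-26 mm
- clip: orange locking clip: a bar 148 mm long (y), 18 mm wide (x), 16 mm high with a black upright grip fin in its middle, 14 mm thick in y, 18 mm in x, from 16 to 46 mm high. Origin at the centre of its underside, z up. Either way round fits: its y lies along the dock's y. 90 g, loose on the table
- ballbar: calibration ball bar, standing on top of the tray's walls: steel base 104 mm (x) by 50 mm (y) by 8 mm, two white balls of 26 mm diameter at x = +-38 mm, 45 mm up, and between them an upright aluminium grip post 14 mm thick in y, 20 mm in x, from 8 to 60 mm high. Origin at the centre of its underside, z up. 0.3 kg
- pad: dark pad fixed on the table, 140 mm (x) by 90 mm (y), 4 mm thick, with a yellow outline 120 by 67 mm. Origin at the centre of its underside; the ball bar's x lies along the pad's x, either way round
- part_block: sample part, yellow; 44 mm tall in all, on a foot 36 mm across and 10 mm thick; above the foot a square pillar 24 by 24 mm, sides along x and y. Origin at the centre of its underside, z up. About 90 g; may be absent
- part_boss: sample part, red, round; 44 mm tall in all, on a foot 36 mm across and 10 mm thick; above the round foot a cylinder of 26 mm diameter. Origin at the centre of its underside, z up. About 90 g; may be absent
- part_clevis: sample part, green; 44 mm tall in all, on a foot 36 mm across and 10 mm thick; above the square foot two upright plates, each 24 mm wide in y, together 26 mm in x with a slot between them. Origin at the centre of its underside, z up. About 90 g; may be absent
- part_rib: sample part, blue; 44 mm tall in all, on a foot 36 mm across and 10 mm thick; above the square foot an upright slab 16 mm thick in y, 30 mm long in x. Origin at the centre of its underside, z up. About 90 g; may be absent
- part_link: sample part, grey; 44 mm tall in all, on a foot 36 mm across and 10 mm thick; above the square foot an upright slab 20 mm thick in y, 28 mm long in x, a black round mark on its sides. Origin at the centre of its underside, z up. About 90 g; may be absent
- mug: bystander: white mug, 76 mm across, 90 mm tall; origin under its centre
- tape: bystander: roll of tape, 90 mm across, 22 mm high; origin under its centre
- spray: bystander: can, 52 mm across, 130 mm tall; origin under its centre
- driver: bystander: screwdriver lying on the table
- carton: bystander: cardboard carton 90 x 70 x 50 mm; origin under its centre

How it is judged (in metres and radians):
On the way, in this order (a step that is already met when the one before it is completed fails the run):
1. the ball bar stands on its pad (horizontal distance between ballbar and pad below 0.025 m and z of ballbar in the frame of pad between 0 and 0.008 m and angle between ballbar's own z axis and vertical below 0.1 rad and angle between the x axis of ballbar and the x axis of pad, either way round below 0.3 rad and linear speed of ballbar below 0.02 m/s), for 0.2 s.
2. every part present stands in a pocket of its own, the tray still outside the dock (((x of part_block in the frame of tray between 0.0367 and 0.0607 m and y of part_block in the frame of tray between 0.014 and 0.038 m) or (x of part_block in the frame of tray between 0.0367 and 0.0607 m and y of part_block in the frame of tray between -0.038 and -0.014 m) or (x of part_block in the frame of tray between -0.012 and 0.012 m and y of part_block in the frame of tray between 0.014 and 0.038 m) or (x of part_block in the frame of tray between -0.012 and 0.012 m and y of part_block in the frame of tray between -0.038 and -0.014 m) or (x of part_block in the frame of tray between -0.0607 and -0.0367 m and y of part_block in the frame of tray between 0.014 and 0.038 m) or (x of part_block in the frame of tray between -0.0607 and -0.0367 m and y of part_block in the frame of tray between -0.038 and -0.014 m)) and z of part_block in the frame of tray between 0 and 0.01 m and angle between each of part_block, part_boss, part_clevis, part_rib, part_link's own z axis and vertical below 0.15 rad and ((x of part_boss in the frame of tray between 0.0367 and 0.0607 m and y of part_boss in the frame of tray between 0.014 and 0.038 m) or (x of part_boss in the frame of tray between 0.0367 and 0.0607 m and y of part_boss in the frame of tray between -0.038 and -0.014 m) or (x of part_boss in the frame of tray between -0.012 and 0.012 m and y of part_boss in the frame of tray between 0.014 and 0.038 m) or (x of part_boss in the frame of tray between -0.012 and 0.012 m and y of part_boss in the frame of tray between -0.038 and -0.014 m) or (x of part_boss in the frame of tray between -0.0607 and -0.0367 m and y of part_boss in the frame of tray between 0.014 and 0.038 m) or (x of part_boss in the frame of tray between -0.0607 and -0.0367 m and y of part_boss in the frame of tray between -0.038 and -0.014 m)) and z of part_boss in the frame of tray between 0 and 0.01 m and ((x of part_clevis in the frame of tray between 0.0367 and 0.0607 m and y of part_clevis in the frame of tray between 0.014 and 0.038 m) or (x of part_clevis in the frame of tray between 0.0367 and 0.0607 m and y of part_clevis in the frame of tray between -0.038 and -0.014 m) or (x of part_clevis in the frame of tray between -0.012 and 0.012 m and y of part_clevis in the frame of tray between 0.014 and 0.038 m) or (x of part_clevis in the frame of tray between -0.012 and 0.012 m and y of part_clevis in the frame of tray between -0.038 and -0.014 m) or (x of part_clevis in the frame of tray between -0.0607 and -0.0367 m and y of part_clevis in the frame of tray between 0.014 and 0.038 m) or (x of part_clevis in the frame of tray between -0.0607 and -0.0367 m and y of part_clevis in the frame of tray between -0.038 and -0.014 m)) and z of part_clevis in the frame of tray between 0 and 0.01 m and ((x of part_rib in the frame of tray between 0.0367 and 0.0607 m and y of part_rib in the frame of tray between 0.014 and 0.038 m) or (x of part_rib in the frame of tray between 0.0367 and 0.0607 m and y of part_rib in the frame of tray between -0.038 and -0.014 m) or (x of part_rib in the frame of tray between -0.012 and 0.012 m and y of part_rib in the frame of tray between 0.014 and 0.038 m) or (x of part_rib in the frame of tray between -0.012 and 0.012 m and y of part_rib in the frame of tray between -0.038 and -0.014 m) or (x of part_rib in the frame of tray between -0.0607 and -0.0367 m and y of part_rib in the frame of tray between 0.014 and 0.038 m) or (x of part_rib in the frame of tray between -0.0607 and -0.0367 m and y of part_rib in the frame of tray between -0.038 and -0.014 m)) and z of part_rib in the frame of tray between 0 and 0.01 m and ((x of part_link in the frame of tray between 0.0367 and 0.0607 m and y of part_link in the frame of tray between 0.014 and 0.038 m) or (x of part_link in the frame of tray between 0.0367 and 0.0607 m and y of part_link in the frame of tray between -0.038 and -0.014 m) or (x of part_link in the frame of tray between -0.012 and 0.012 m and y of part_link in the frame of tray between 0.014 and 0.038 m) or (x of part_link in the frame of tray between -0.012 and 0.012 m and y of part_link in the frame of tray between -0.038 and -0.014 m) or (x of part_link in the frame of tray between -0.0607 and -0.0367 m and y of part_link in the frame of tray between 0.014 and 0.038 m) or (x of part_link in the frame of tray between -0.0607 and -0.0367 m and y of part_link in the frame of tray between -0.038 and -0.014 m)) and z of part_link in the frame of tray between 0 and 0.01 m and horizontal distance between part_block and part_boss above 0.028 m and horizontal distance between each of part_block, part_boss and part_clevis above 0.028 m and horizontal distance between each of part_block, part_boss, part_clevis and part_rib above 0.028 m and horizontal distance between each of part_block, part_boss, part_clevis, part_rib and part_link above 0.028 m and x of tray in the frame of dock below -0.12 m), for 0.2 s.
3. the tray is fully home in the dock (x of tray in the frame of dock above -0.005 m and y of tray in the frame of dock between -0.006 and 0.006 m and z of tray in the frame of dock between -0.004 and 0.004 m and angle between the x axis of tray and the x axis of dock, either way round below 0.06 rad), for 0.2 s.
4. the clip is snapped in under both hooks (x of clip in the frame of clip_seat between -0.007 and 0.007 m and y of clip in the frame of clip_seat between -0.006 and 0.006 m and z of clip in the frame of clip_seat between -0.003 and 0.003 m and angle between clip's own z axis and vertical below 0.08 rad and angle between the y axis of clip and the y axis of dock, either way round below 0.1 rad and value of joint each of hook_l, hook_r below 0.05 rad), for 0.2 s.
5. the start button has been pressed (value of joint start above 0.004 m).
At the end, for the whole second after the job is handed in: Ball bar upright on its pad (25 mm, 0.3 rad); each part present upright on the floor of its own pocket; tray within 5 mm of home, 6 mm sideways; clip within 7, 6, 3 mm (x, y, z) of its seat, both hooks back under 0.05 rad; button released; all at rest (all of step 1 and all of step 3 and all of step 4 and ((x of part_block in the frame of tray between 0.0367 and 0.0607 m and y of part_block in the frame of tray between 0.014 and 0.038 m) or (x of part_block in the frame of tray between 0.0367 and 0.0607 m and y of part_block in the frame of tray between -0.038 and -0.014 m) or (x of part_block in the frame of tray between -0.012 and 0.012 m and y of part_block in the frame of tray between 0.014 and 0.038 m) or (x of part_block in the frame of tray between -0.012 and 0.012 m and y of part_block in the frame of tray between -0.038 and -0.014 m) or (x of part_block in the frame of tray between -0.0607 and -0.0367 m and y of part_block in the frame of tray between 0.014 and 0.038 m) or (x of part_block in the frame of tray between -0.0607 and -0.0367 m and y of part_block in the frame of tray between -0.038 and -0.014 m)) and z of part_block in the frame of tray between 0 and 0.01 m and angle between each of part_block, part_boss, part_clevis, part_rib, part_link's own z axis and vertical below 0.15 rad and ((x of part_boss in the frame of tray between 0.0367 and 0.0607 m and y of part_boss in the frame of tray between 0.014 and 0.038 m) or (x of part_boss in the frame of tray between 0.0367 and 0.0607 m and y of part_boss in the frame of tray between -0.038 and -0.014 m) or (x of part_boss in the frame of tray between -0.012 and 0.012 m and y of part_boss in the frame of tray between 0.014 and 0.038 m) or (x of part_boss in the frame of tray between -0.012 and 0.012 m and y of part_boss in the frame of tray between -0.038 and -0.014 m) or (x of part_boss in the frame of tray between -0.0607 and -0.0367 m and y of part_boss in the frame of tray between 0.014 and 0.038 m) or (x of part_boss in the frame of tray between -0.0607 and -0.0367 m and y of part_boss in the frame of tray between -0.038 and -0.014 m)) and z of part_boss in the frame of tray between 0 and 0.01 m and ((x of part_clevis in the frame of tray between 0.0367 and 0.0607 m and y of part_clevis in the frame of tray between 0.014 and 0.038 m) or (x of part_clevis in the frame of tray between 0.0367 and 0.0607 m and y of part_clevis in the frame of tray between -0.038 and -0.014 m) or (x of part_clevis in the frame of tray between -0.012 and 0.012 m and y of part_clevis in the frame of tray between 0.014 and 0.038 m) or (x of part_clevis in the frame of tray between -0.012 and 0.012 m and y of part_clevis in the frame of tray between -0.038 and -0.014 m) or (x of part_clevis in the frame of tray between -0.0607 and -0.0367 m and y of part_clevis in the frame of tray between 0.014 and 0.038 m) or (x of part_clevis in the frame of tray between -0.0607 and -0.0367 m and y of part_clevis in the frame of tray between -0.038 and -0.014 m)) and z of part_clevis in the frame of tray between 0 and 0.01 m and ((x of part_rib in the frame of tray between 0.0367 and 0.0607 m and y of part_rib in the frame of tray between 0.014 and 0.038 m) or (x of part_rib in the frame of tray between 0.0367 and 0.0607 m and y of part_rib in the frame of tray between -0.038 and -0.014 m) or (x of part_rib in the frame of tray between -0.012 and 0.012 m and y of part_rib in the frame of tray between 0.014 and 0.038 m) or (x of part_rib in the frame of tray between -0.012 and 0.012 m and y of part_rib in the frame of tray between -0.038 and -0.014 m) or (x of part_rib in the frame of tray between -0.0607 and -0.0367 m and y of part_rib in the frame of tray between 0.014 and 0.038 m) or (x of part_rib in the frame of tray between -0.0607 and -0.0367 m and y of part_rib in the frame of tray between -0.038 and -0.014 m)) and z of part_rib in the frame of tray between 0 and 0.01 m and ((x of part_link in the frame of tray between 0.0367 and 0.0607 m and y of part_link in the frame of tray between 0.014 and 0.038 m) or (x of part_link in the frame of tray between 0.0367 and 0.0607 m and y of part_link in the frame of tray between -0.038 and -0.014 m) or (x of part_link in the frame of tray between -0.012 and 0.012 m and y of part_link in the frame of tray between 0.014 and 0.038 m) or (x of part_link in the frame of tray between -0.012 and 0.012 m and y of part_link in the frame of tray between -0.038 and -0.014 m) or (x of part_link in the frame of tray between -0.0607 and -0.0367 m and y of part_link in the frame of tray between 0.014 and 0.038 m) or (x of part_link in the frame of tray between -0.0607 and -0.0367 m and y of part_link in the frame of tray between -0.038 and -0.014 m)) and z of part_link in the frame of tray between 0 and 0.01 m and horizontal distance between part_block and part_boss above 0.028 m and horizontal distance between each of part_block, part_boss and part_clevis above 0.028 m and horizontal distance between each of part_block, part_boss, part_clevis and part_rib above 0.028 m and horizontal distance between each of part_block, part_boss, part_clevis, part_rib and part_link above 0.028 m and linear speed of each of part_block, part_boss, part_clevis, part_rib, part_link, tray, clip below 0.02 m/s and value of joint start below 0.002 m); the robot touches nothing.
It fails at once if the ball bar is tipped over (angle between ballbar's own z axis and vertical above 0.6 rad).
It fails at once if a bystander is disturbed (moved over 30 mm) (distance of any of mug, tape, spray, driver, carton from where it was at the start of the episode above 0.03 m).
Of part_block, part_boss, part_clevis, part_rib, part_link only 3 to 5 are there at a start; the rules pass over those that are not, and their reading is None.
At some moment in a run one of part_block, part_boss, part_clevis, part_rib, part_link may be knocked a few centimetres aside while the robot is not near it.
It also fails if it takes over 210 s, if anything falls off the work surface, if the arm or the gripper's body presses on something with over 40 N, if the wrist force passes 120 N, or if a joint passes its speed limit or range.

## Working session

There is one attempt and no reset: what is moved stays moved. The work goes in short steps, Python scripts to look and compute and a shell command to move; the robot and the scene stay as the last step left them, time stands still between calls to the robot, and variables do not carry over. Pictures are saved under pics/ and viewed, at most 14 in all, crops included, and the job is handed in when it is done.

```bash
ls; mkdir -p pics
cat > h.py <<'E'
import numpy as np, cv2
from scipy.spatial.transform import Rotation as Ro
from cell import ctrl
def tool():
    s=ctrl.read_state(); T=np.eye(4)
    T[:3,:3]=Ro.from_euler('xyz',s['tool_rot']).as_matrix(); T[:3,3]=s['eef_pos']; return T
def snap(name,fn):
    T=tool(); im=ctrl.get_image(name)
    P=im['pose'] if 'pose' in im else T@np.array(im['T_tool_cam'])
    np.savez('pics/'+fn+'.npz',px=im['pixels'],P=np.array(P),K=[im['fx'],im['fy'],im['cx'],im['cy'],im['k1']])
    cv2.imwrite('pics/'+fn+'.png',cv2.cvtColor(im['pixels'],cv2.COLOR_RGB2BGR))
def ray(fn,u,v):
    d=np.load('pics/'+fn+'.npz'); fx,fy,cx,cy,k=d['K']
    K=np.array([[fx,0,cx],[0,fy,cy],[0,0,1]])
    p=cv2.undistortPoints(np.array([[[u,v]]],float),K,np.array([k,0,0,0,0]))[0,0]
    P=d['P']; r=P[:3,:3]@np.array([p[0],-p[1],-1]); return P[:3,3],r/np.linalg.norm(r)
def onz(fn,u,v,z):
    o,r=ray(fn,u,v); return o+r*(z-o[2])/r[2]
def tri(obs):
    A=np.zeros((3,3));b=np.zeros(3)
    for fn,u,v in obs:
        o,r=ray(fn,u,v); M=np.eye(3)-np.outer(r,r); A+=M;b+=M@o
    return np.linalg.solve(A,b)
def proj(fn,X):
    d=np.load('pics/'+fn+'.npz'); fx,fy,cx,cy,k=d['K']; c=np.linalg.inv(d['P'])@np.append(X,1)
    x,y=c[0]/-c[2],-c[1]/-c[2]; s=1+k*(x*x+y*y); return fx*x*s+cx,fy*y*s+cy
def crop(fn,u0,v0,u1,v1,out):
    im=cv2.imread('pics/'+fn+'.png')[v0:v1,u0:u1]; f=min(800/im.shape[1],600/im.shape[0])
    cv2.imwrite('pics/'+out+'.png',cv2.resize(im,None,fx=f,fy=f,interpolation=cv2.INTER_CUBIC)); print(out,f)
def go(x,y,z,yaw=None):
    """shift in tool axes (m) and yaw turn to reach TCP x,y,z"""
    T=tool(); d=T[:3,:3].T@(np.array([x,y,z])-T[:3,3])/1000
    print('at',T[:3,3].round(1),'tool rows shift',d.round(4),'x axis yaw',np.degrees(np.arctan2(T[1,0],T[0,0])).round(2),'tilt',np.degrees(np.arccos(-T[2,2])).round(2))
    if yaw is not None:
        c=np.degrees(np.arctan2(T[1,0],T[0,0])); print('turn z deg', round(-(((yaw-c)+90)%180-90),2))
E
python3 - <<'E'
from h import *
snap('top','top0'); snap('side','side0')
print(np.load('pics/top0.npz')['P'].round(2),np.load('pics/side0.npz')['P'].round(2),np.load('pics/top0.npz')['K'])
print(tool().round(3)); print(ctrl.get_image('wrist')['T_tool_cam'])
f=[cv2.imread(f'pics/{n}0.png') for n in('top','side')]
cv2.imwrite('pics/t.png',cv2.resize(f[0],(800,600),interpolation=cv2.INTER_CUBIC)); cv2.imwrite('pics/s.png',cv2.resize(f[1],(800,600),interpolation=cv2.INTER_CUBIC))
E
```

```text
pics
[[ 4.00000e-02  9.80000e-01 -2.00000e-01  2.86980e+02]
 [-1.00000e+00  4.00000e-02 -1.00000e-02 -1.10160e+02]
 [ 0.00000e+00  2.00000e-01  9.80000e-01  1.50232e+03]
 [ 0.00000e+00  0.00000e+00  0.00000e+00  1.00000e+00]] [[-7.9000e-01  4.0000e-01 -4.6000e-01  1.1630e+02]
 [-6.1000e-01 -5.1000e-01  6.0000e-01  5.2939e+02]
 [ 0.0000e+00  7.6000e-01  6.5000e-01  7.4278e+02]
 [ 0.0000e+00  0.0000e+00  0.0000e+00  1.0000e+00]] [ 4.68306380e+02  4.68306380e+02  2.80117600e+02  2.11809250e+02
 -4.45434425e-02]
[[ 9.75000e-01  2.23000e-01 -0.00000e+00  1.44786e+02]
 [ 2.23000e-01 -9.75000e-01  2.00000e-03 -6.33073e+02]
 [-0.00000e+00 -2.00000e-03 -1.00000e+00  2.30476e+02]
 [ 0.00000e+00  0.00000e+00  0.00000e+00  1.00000e+00]]
[[ 1.44804196e-04  9.51686802e-01  3.07070367e-01  7.79991621e+01]
 [ 9.99999900e-01 -2.67757293e-04  3.58279116e-04 -4.68525160e-01]
 [ 4.23189836e-04  3.07070285e-01 -9.51686745e-01 -1.43219589e+02]
 [ 0.00000000e+00  0.00000000e+00  0.00000000e+00  1.00000000e+00]]
```

View pics/t.png

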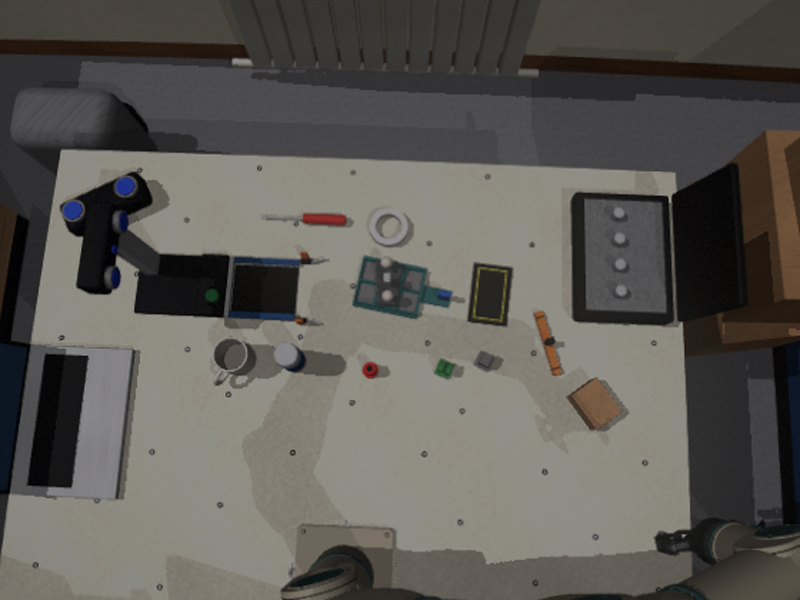

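View pics/s.png

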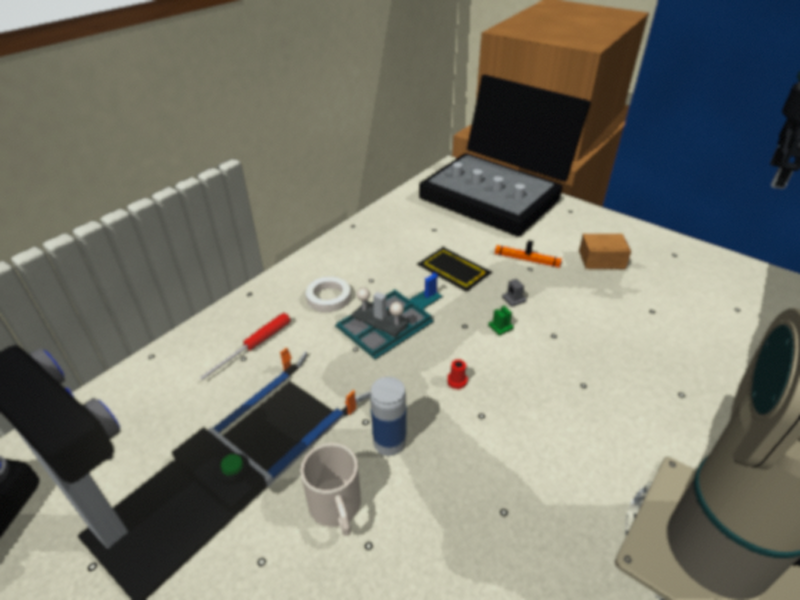

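The top view (800x600) shows tray at (391,287) with the ball bar at (387,277), handle (444,295), pad (490,294), clip (549,342), boss (370,369), clevis (445,369), link (485,360), and the dock mouth opening right at (300,290); no yellow or blue part. The side view confirms three parts: red, green and grey.

Run:
```python
from h import *
T={'ballA':(387,262,60),'ballB':(387,295,60),'post':(387,275,75),'t1':(365,257,15),'t2':(429,264,15),'t3':(420,317,15),'t4':(353,308,15),'handle':(444,295,52),'pad':(490,294,4),'padtop':(492,265,4),'padbot':(488,322,4),'clipA':(540,312,16),'clipB':(557,373,16),'fin':(549,342,46),'boss':(370,369,44),'clevis':(445,368,44),'link':(485,359,44),'hl':(305,257,51),'hr':(300,321,51),'btn':(211,296,38),'mug':(231,352,90),'spray':(288,352,130),'tape':(389,227,11)}
for k,(u,v,z) in T.items(): print(k,onz('top0',u*.7,v*.7,z).round(0)[:2])
S={'post':(380,300),'fin':(530,242),'boss':(458,363),'handle':(431,278),'link':(515,283),'clevis':(501,310),'btn':(232,464)}
for k,(u,v) in S.items(): a=T[k]; print('tri',k,tri([('top0',a[0]*.7,a[1]*.7),('side0',u*.7,v*.7)]).round(0))
```

```text
ballA [677. -65.]
ballB [602. -68.]
post [643. -67.]
t1 [699. -12.]
t2 [ 688. -160.]
t3 [ 564. -144.]
t4 [578.   8.]
handle [ 608. -195.]
pad [ 626. -303.]
padtop [ 695. -307.]
padbot [ 560. -299.]
clipA [ 586. -415.]
clipB [ 449. -453.]
fin [ 513. -429.]
boss [438. -38.]
clevis [ 447. -202.]
link [ 470. -289.]
hl [683. 120.]
hr [537. 121.]
btn [588. 327.]
mug [457. 257.]
spray [457. 129.]
tape [775. -64.]
tri post [645. -68.  58.]
tri fin [ 515. -428.   47.]
tri boss [441. -37.  44.]
tri handle [ 611. -194.   47.]
tri link [ 473. -288.   42.]
tri clevis [ 451. -201.   43.]
tri btn [586. 325.  48.]
```

```bash
python3 -m handwheel '[[[0,0,5.5],[0,0,-0.02],0],[[0,0,5.5],[0,0,-0.02],0],[[0,0,0],[0.0257,-0.027,-0.002],0],[[0,0,0],[0.0257,-0.027,-0.002],0],[[0,0,0],[0.0257,-0.027,-0.002],0]]'
python3 -m handwheel '[[[0,0,0],[0.0257,-0.027,-0.002],0],[[0,0,0],[0.0257,-0.027,-0.002],0],[[0,0,0],[0.0257,-0.027,-0.002],0],[[0,0,0],[0.0257,-0.027,-0.002],0],[[0,0,0],[0.0257,-0.027,-0.002],0]]'
python3 -m handwheel '[[[0,0,0],[0.0257,-0.027,-0.002],0],[[0,0,0],[0.0257,-0.027,-0.002],0],[[0,0,0],[0.0257,-0.027,-0.002],0],[[0,0,0],[0.0257,-0.027,-0.002],0],[[0,0,0],[0.0257,-0.027,-0.002],0]]'
python3 -m handwheel '[[[0,0,0],[0.0257,-0.027,-0.002],0],[[0,0,0],[0.0257,-0.027,-0.002],0],[[0,0,0],[0.0257,-0.027,-0.002],0],[[0,0,0],[0,0,0],0],[[0,0,0],[0,0,0],0]]'
python3 - <<'E'
from h import *
go(640,-75,300,2); snap('wrist','w1')
E
```

```text
clock: 0.57
eef_pos: [219.7, -549.2, 277.3]
tool_rot: [-3.142, -0.0, 0.031]
force: [0.8, -0.0, -0.5]
width: 85.2
gripper_force: 0.0
clock: 0.98
eef_pos: [344.1, -409.3, 287.3]
tool_rot: [-3.141, 0.0, 0.033]
force: [1.2, 0.1, 0.4]
width: 85.4
gripper_force: 0.0
clock: 1.4
eef_pos: [468.1, -270.2, 297.4]
tool_rot: [-3.141, 0.0, 0.033]
force: [0.8, -0.1, 0.3]
width: 85.2
gripper_force: 0.0
clock: 1.82
eef_pos: [543.0, -185.6, 302.9]
tool_rot: [-3.14, 0.0, 0.038]
force: [-0.7, -0.3, -1.0]
width: 85.4
gripper_force: 0.0
at [ 543.  -185.6  302.9] tool rows shift [ 0.1011 -0.1068  0.003 ] x axis yaw 2.19 tilt 0.06
turn z deg 0.19
```

View pics/w1.png

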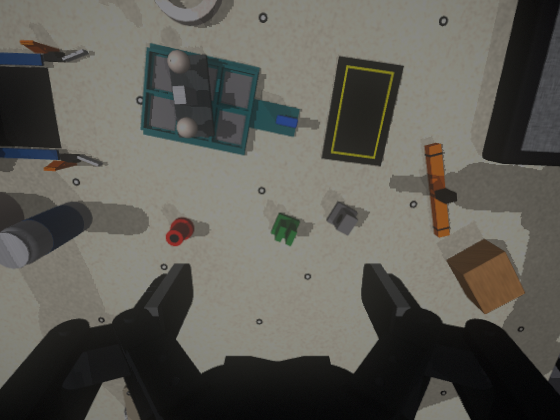

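The wrist view shows the whole row: balls at (179,61) and (186,128), post top (180,95), pad outline corners (347,64),(393,68),(378,159),(332,155), handle top (287,121), boss (180,233), clevis (285,228), link (343,217), clip ends (433,145),(441,236), and the hooks at the far left.

Run:
```python
from h import *
W={'b1':(179,61,60),'b2':(186,128,60),'post':(180,95,75),'p1':(347,64,4),'p2':(393,68,4),'p3':(378,159,4),'p4':(332,155,4),'q1':(339,56,4),'q2':(404,66,4),'q3':(382,166,4),'q4':(322,160,4),'handle':(287,121,52),'t1':(149,45,5),'t2':(260,67,5),'t3':(246,153,5),'t4':(142,132,5),'boss':(178,236,44),'link':(344,214,44),'hlroot':(20,44,51),'fin':(447,196,46),'c1':(433,145,16),'c2':(441,236,16)}
r={k:onz('w1',u,v,z)[:2] for k,(u,v,z) in W.items()}
for k in r: print(k,r[k].round(0))
yaw=lambda a,b:np.degrees(np.arctan2(*(a-b)[::-1])).round(1)
print('bar yaw',yaw(r['b1'],r['b2']),'pad',yaw(r['p1'],r['p4']),yaw(r['p2'],r['p3']),sum(r['p%d'%i] for i in range(1,5))/4,sum(r['q%d'%i] for i in range(1,5))/4)
print('tray',yaw(r['t1'],r['t2']),yaw(r['t4'],r['t3']),sum(r['t%d'%i] for i in range(1,5))/4)
print('bar post tri',tri([('w1',180,95),('top0',387*.7,275*.7),('side0',380*.7,300*.7)]).round(0))
a=(r['b1']+r['b2'])/2; print('bar mid',a); go(a[0],a[1],140,yaw(r['b1'],r['b2']))
```

```text
b1 [677. -63.]
b2 [600. -67.]
post [638. -66.]
p1 [ 690. -275.]
p2 [ 688. -339.]
p3 [ 563. -336.]
p4 [ 566. -266.]
q1 [ 700. -263.]
q2 [ 691. -354.]
q3 [ 553. -343.]
q4 [ 558. -252.]
handle [ 613. -195.]
t1 [704.  -6.]
t2 [ 682. -156.]
t3 [ 564. -138.]
t4 [589.  14.]
boss [443. -42.]
link [ 487. -284.]
hlroot [692. 134.]
fin [ 520. -427.]
c1 [ 588. -408.]
c2 [ 447. -450.]
bar yaw 3.2 pad -4.1 -1.5 [ 626.75468097 -304.02804065] [ 625.35176532 -303.06059049]
tray 81.6 80.7 [634.57596938 -71.65512093]
bar post tri [641. -65.  64.]
bar mid [638.52757892 -64.96854118]
at [ 541.6 -187.9  302.8] tool rows shift [ 0.1013 -0.1195  0.1627] x axis yaw 1.98 tilt 0.07
turn z deg -1.22
```

```bash
python3 -m handwheel '[[[0,0,-1.2],[0.0203,-0.0239,0.02],0],[[0,0,0],[0.0203,-0.0239,0.02],0],[[0,0,0],[0.0203,-0.0239,0.02],0],[[0,0,0],[0.0203,-0.0239,0.02],0],[[0,0,0],[0.0203,-0.0239,0.02],0]]'
python3 -m handwheel '[[[0,0,0],[0,0,0.03],0],[[0,0,0],[0,0,0.03],0],[[0,0,0],[0,0,0],0],[[0,0,0],[0,0,0],0],[[0,0,0],[0,0,0],0]]'
python3 - <<'E'
from h import *
go(638.5,-65,40,3.2); snap('wrist','w2')
for n,X in {'b1':(677,-63,60),'b2':(600,-67,60)}.items(): print(n,proj('w2',X))
E
```

```text
clock: 2.28
eef_pos: [637.0, -65.6, 202.4]
tool_rot: [3.14, 0.001, 0.05]
force: [1.3, -0.1, 0.1]
width: 85.3
gripper_force: 0.0
clock: 2.7
eef_pos: [637.8, -66.0, 144.9]
tool_rot: [3.14, -0.002, 0.051]
force: [-0.4, -0.6, 0.7]
width: 85.2
gripper_force: 0.0
at [637.8 -66.  144.9] tool rows shift [ 0.0006 -0.0011  0.1049] x axis yaw 2.94 tilt 0.12
turn z deg -0.26
b1 (np.float64(275.9461792177861), np.float64(166.27877181279084))
b2 (np.float64(276.0753704356109), np.float64(255.78675319370188))
```

View pics/w2.png

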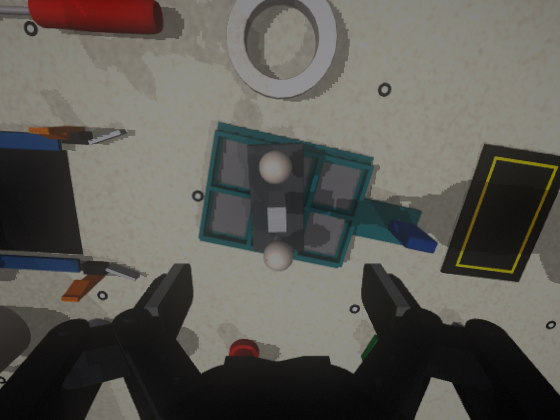

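Balls sit at (275,167) and (278,257) as predicted, post top at (277,219); descending and gripping.

```bash
python3 -m handwheel '[[[0,0,0],[0,-0.0005,0.026],0],[[0,0,0],[0,0,0.026],0],[[0,0,0],[0,0,0.026],0],[[0,0,0],[0,0,0.025],0],[[0,0,0],[0,0,0],0]]'
python3 -m handwheel '[[[0,0,0],[0,0,0],1],[[0,0,0],[0,0,0],1],[[0,0,0],[0,0,0],1],[[0,0,0],[0,0,0],1],[[0,0,0],[0,0,0],1]]'
python3 -m handwheel '[[[0,0,0],[0,0,0],1],[[0,0,0],[0,0,0],1],[[0,0,0],[0,0,0],1],[[0,0,0],[0,0,0],1],[[0,0,0],[0,0,0],1]]'
python3 -m handwheel '[[[0,0,0],[0,0,-0.01],1],[[0,0,0],[0,0,-0.01],1],[[0,0,0],[0,0,-0.02],1],[[0,0,0],[0,0,-0.02],1],[[0,0,0],[0,0,0],1]]'
python3 -c "
from h import *
go(626,-303.5,120,-3.5)"
```

```text
clock: 3.17
eef_pos: [635.0, -64.1, 38.0]
tool_rot: [-3.141, 0.005, 0.053]
force: [-0.8, 0.3, -0.2]
width: 85.3
gripper_force: 0.0
clock: 3.58
eef_pos: [638.2, -63.7, 41.9]
tool_rot: [3.141, -0.003, 0.054]
force: [-0.9, -0.1, -0.5]
width: 25.3
gripper_force: 0.0
clock: 4.0
eef_pos: [637.9, -63.9, 41.6]
tool_rot: [3.141, -0.002, 0.054]
force: [-1.0, -0.9, 6.8]
width: 13.3
gripper_force: 59.2
clock: 4.42
eef_pos: [639.9, -63.6, 104.6]
tool_rot: [3.141, -0.007, 0.054]
force: [1.6, 0.3, -1.8]
width: 13.2
gripper_force: 58.8
at [639.9 -63.6 104.6] tool rows shift [-0.0267  0.2388 -0.0154] x axis yaw 3.08 tilt 0.41
turn z deg 6.58
```

```bash
python3 -m handwheel '[[[0,0,3.3],[0,0,0],1],[[0,0,3.3],[0,0,0],1],[[0,0,0],[0,0.02,0],1],[[0,0,0],[0,0.04,0],1],[[0,0,0],[0,0.04,0],1]]'
python3 -m handwheel '[[[0,0,0],[0,0.04,0],1],[[0,0,0],[0,0.04,0],1],[[0,0,0],[0,0.04,0],1],[[0,0,0],[0,0.02,0],1],[[0,0,0],[0,0,0],1]]'
python3 -m handwheel '[[[0,0,0],[0,0,0.02],1],[[0,0,0],[0,0,0.02],1],[[0,0,0],[0,0,0],1],[[0,0,0],[0,0,0],1],[[0,0,0],[0,0,0],1]]'
python3 -c "
from h import *
go(626,-303.5,32,-3.5); snap('wrist','w3')"
```

```text
clock: 4.83
eef_pos: [631.1, -161.4, 99.7]
tool_rot: [-3.14, 0.001, -0.056]
force: [0.8, -0.9, -3.4]
width: 13.5
gripper_force: 59.0
clock: 5.25
eef_pos: [619.1, -312.7, 99.6]
tool_rot: [3.135, 0.002, -0.071]
force: [0.2, -2.1, -2.7]
width: 13.1
gripper_force: 59.1
clock: 5.67
eef_pos: [622.9, -302.8, 60.8]
tool_rot: [3.142, -0.001, -0.061]
force: [0.4, 0.2, -3.0]
width: 13.1
gripper_force: 59.0
at [ 622.9 -302.8   60.8] tool rows shift [0.0031 0.0005 0.0288] x axis yaw -3.49 tilt 0.03
turn z deg 0.01
```

View pics/w3.png

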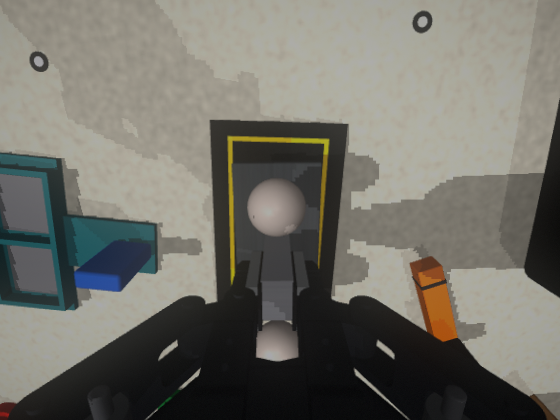

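The bar hangs centred over the pad (ball 276,207; outline 230-328). Lowering and releasing.

```bash
python3 -m handwheel '[[[0,0,0],[0.003,0,0.01],1],[[0,0,0],[0,0,0.01],1],[[0,0,0],[0,0,0.005],1],[[0,0,0],[0,0,0.003],1],[[0,0,0],[0,0,0.0015],1]]'
python3 -m handwheel '[[[0,0,0],[0,0,0],1],[[0,0,0],[0,0,0],1],[[0,0,0],[0,0,0.0],1],[[0,0,0],[0,0,0],1],[[0,0,0],[0,0,0],1]]'
python3 -m handwheel '[[[0,0,0],[0,0,0],0.5],[[0,0,0],[0,0,0],0.5],[[0,0,0],[0,0,0],0.2],[[0,0,0],[0,0,0],0],[[0,0,0],[0,0,0],0]]'
python3 -m handwheel '[[[0,0,0],[0,0,0],0],[[0,0,0],[0,0,0],0],[[0,0,0],[0,0,0],0],[[0,0,0],[0,0,-0.02],0],[[0,0,0],[0,0,-0.04],0]]'
python3 -m handwheel '[[[0,0,0],[0,0,-0.04],0],[[0,0,0],[0,0,-0.04],0],[[0,0,0],[0,0,-0.04],0],[[0,0,0],[0,0,-0.04],0],[[0,0,0],[0,0,0],0]]'
python3 -c "
from h import *
go(480,-300,200,0)"
```

```text
clock: 6.13
eef_pos: [624.4, -302.8, 30.6]
tool_rot: [-3.141, 0.003, -0.061]
force: [-5.1, 2.9, 9.0]
width: 13.7
gripper_force: 60.8
clock: 6.55
eef_pos: [625.5, -303.4, 30.8]
tool_rot: [3.141, -0.0, -0.061]
force: [0.6, 0.2, -3.2]
width: 12.9
gripper_force: 59.2
clock: 6.97
eef_pos: [625.6, -303.4, 31.1]
tool_rot: [3.141, -0.001, -0.061]
force: [0.5, 0.3, -0.9]
width: 73.2
gripper_force: 0.0
clock: 7.38
eef_pos: [621.5, -301.4, 86.1]
tool_rot: [-3.138, 0.01, -0.061]
force: [0.5, 0.2, 0.3]
width: 85.3
gripper_force: 0.0
clock: 7.8
eef_pos: [629.9, -305.4, 260.9]
tool_rot: [3.136, -0.015, -0.062]
force: [1.3, -0.1, 0.9]
width: 85.9
gripper_force: 0.0
at [ 629.9 -305.4  260.9] tool rows shift [-0.1508  0.0035  0.0586] x axis yaw -3.54 tilt 0.95
turn z deg -3.54
```

```bash
python3 -m handwheel '[[[0,0,0],[-0.0327,-0.0155,-0.003],0],[[0,0,0],[-0.0327,-0.0155,-0.003],0],[[0,0,0],[-0.0327,-0.0155,-0.003],0],[[0,0,0],[-0.0327,-0.0155,-0.003],0],[[0,0,0],[-0.0327,-0.0155,-0.003],0]]'
python3 -m handwheel '[[[0,0,0],[-0.0327,-0.0155,-0.003],0],[[0,0,-3.5],[0,0,0],0],[[0,0,0],[0,0,0],0],[[0,0,0],[0,0,0],0],[[0,0,0],[0,0,0],0]]'
python3 -m handwheel '[[[0,0,0],[0,0,0],0],[[0,0,0],[0,0,0],0]]'
python3 -c "
from h import *
go(440,-200,280,0); snap('wrist','w4'); 
im=cv2.imread('pics/w4.png'); cv2.imwrite('pics/w4b.png',cv2.resize(im,(800,600),interpolation=cv2.INTER_CUBIC))"
```

```text
clock: 8.22
eef_pos: [465.2, -215.0, 265.8]
tool_rot: [3.142, -0.0, -0.062]
force: [1.0, -0.0, 0.0]
width: 85.3
gripper_force: 0.0
clock: 8.63
eef_pos: [436.6, -199.1, 269.0]
tool_rot: [3.141, -0.002, -0.002]
force: [-0.5, 0.3, 0.2]
width: 85.1
gripper_force: 0.0
clock: 8.8
eef_pos: [436.0, -198.8, 268.5]
tool_rot: [-3.142, 0.0, -0.001]
force: [-0.1, 0.2, -0.1]
width: 85.6
gripper_force: 0.0
at [ 436.  -198.8  268.5] tool rows shift [ 0.004   0.0012 -0.0115] x axis yaw -0.07 tilt 0.0
turn z deg -0.07
```

View pics/w4b.png

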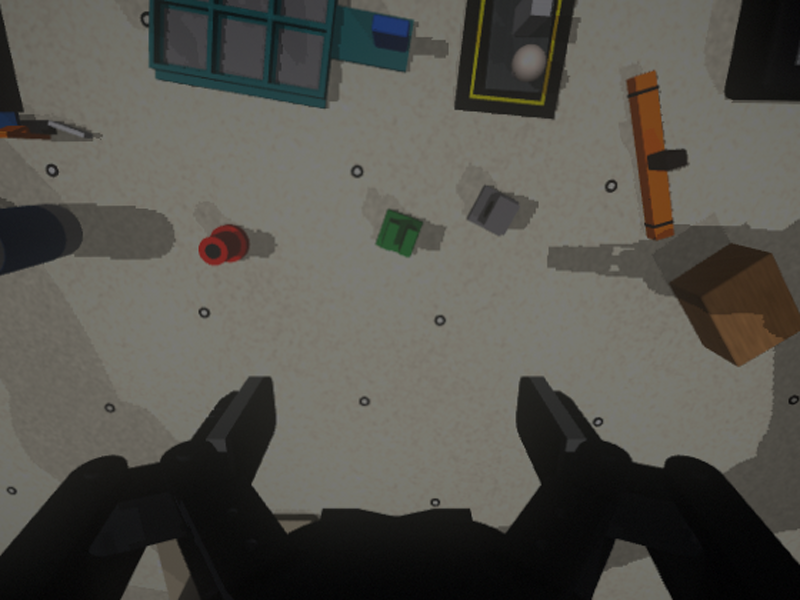

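The view (800x600) shows the bar upright on its pad, boss at (223,247), clevis at (400,232), link at (494,210), handle (391,28) and clip (654,155). Enlarging clevis and link.

```bash
python3 -c "
from h import *
crop('w4',255,120,383,216,'c4')"
```

```text
c4 6.25
```

View pics/c4.png

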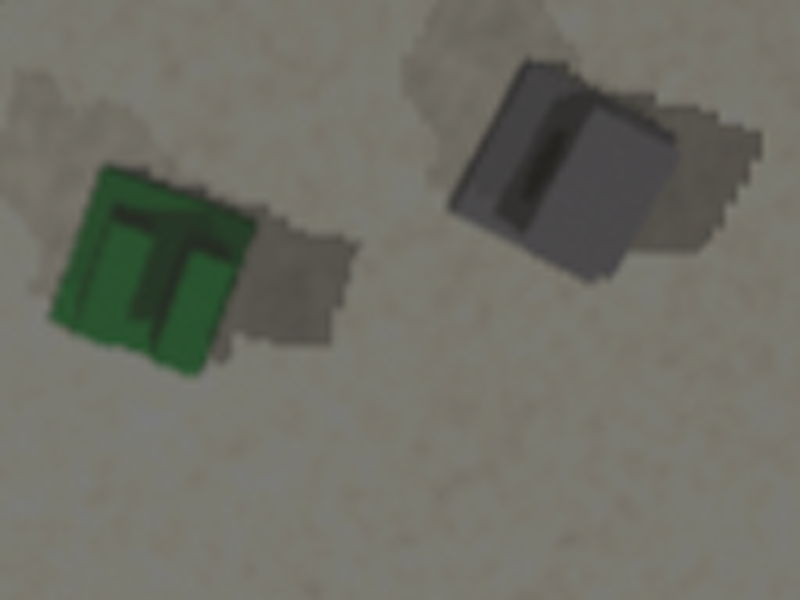

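Crop shows clevis foot corners (105,165),(258,215),(52,320) and link slab top corners (597,105),(678,152),(610,280),(527,232).

Run:
```python
from h import *
f=lambda u,v,z:onz('w4',u/6.25+255,v/6.25+120,z)
g=lambda u,v,z:onz('w4',u*.7,v*.7,z)
yaw=lambda a,b:np.degrees(np.arctan2(*(b-a)[1::-1])).round(1)
A,B,C=f(105,165,10),f(258,215,10),f(52,320,10)
print('clevis',((B+C)/2).round(1),'slot dir',yaw(C,A),'x dir',yaw(A,B), np.linalg.norm(A-B),np.linalg.norm(A-C))
a,b,c,d=f(597,105,44),f(678,152,44),f(610,280,44),f(527,232,44)
print('link',((a+b+c+d)/4).round(1),'long dir',yaw(d,a),yaw(c,b),'thick',yaw(a,b),np.linalg.norm(a-d),np.linalg.norm(a-b))
print('boss top',g(213,252,44).round(1),'foot',g(231,242,10).round(1))
print('clip',g(643,76,16),g(661,236,16),'fin',g(675,158,46))
print('handle top',g(391,17,52),'spray',g(10,230,65))
print('heights: link',tri([('w4',603/6.25+255,192/6.25+120),('top0',485*.7,359*.7),('side0',515*.7,283*.7)]).round(0),'boss',tri([('w4',213*.7,252*.7),('w1',178,236),('side0',458*.7,363*.7)]).round(0))
```

```text
clevis [ 450.4 -202.2   10. ] slot dir -19.5 x dir -107.9 34.7617106565098 35.66116952038767
link [ 470.6 -290.6   44. ] long dir -26.2 -24.4 thick -118.4 27.494252947251674 18.899636185665937
boss top [438.9 -35.8  44. ] foot [441.7 -39.5  10. ]
clip [ 585.56063046 -409.74227155   16.        ] [ 448.40382347 -450.79658321   16.        ] fin [ 518.63914736 -431.25027172   46.        ]
handle top [ 618.06313792 -195.18162836   52.        ] spray [462.58326792 124.49508957  65.        ]
heights: link [ 472. -289.   43.] boss [442. -38.  43.]
```

```bash
python3 -m handwheel '[[[0,0,0],[0.0115,0.0306,0.02],0],[[0,0,0],[0.0115,0.0306,0.02],0],[[0,0,0],[0.0115,0.0306,0.02],0],[[0,0,6.4],[0,0,0.03],0],[[0,0,6.4],[0,0,0.03],0]]'
python3 -m handwheel '[[[0,0,6.4],[0,0,0.03],0],[[0,0,6.3],[0,0,0.03],0],[[0,0,0],[0,0,0.03],0],[[0,0,0],[0,0,0],0],[[0,0,0],[0,0,0],0]]'
python3 - <<'E'
from h import *
go(470.6,-290.6,15,-25.5); snap('wrist','w5')
def tr(n,pts):
    t=[onz(n,u,v,5)[:2] for u,v in pts]; print(np.round(t,0).tolist(), (sum(t)/4).round(1), [np.degrees(np.arctan2(*(a-b)[::-1])).round(1) for a,b in((t[0],t[1]),(t[3],t[2]))])
tr('w2',[(219,124),(373,156),(341,266),(200,240)]); print(onz('w2',413,235,52))
print([onz('w4',u*.7,v*.7,5).round(0) for u,v in((157,78),(325,106))])
X=tri([('w4',603/6.25+255,192/6.25+120)]*2) if 0 else (470.6,-290.6,44); print(proj('w5',X))
E
```

```text
clock: 9.27
eef_pos: [470.5, -293.3, 147.6]
tool_rot: [3.14, -0.002, -0.233]
force: [0.5, 1.2, -0.6]
width: 85.4
gripper_force: 0.0
clock: 9.68
eef_pos: [469.0, -289.7, 57.5]
tool_rot: [-3.141, 0.004, -0.445]
force: [0.3, -0.1, 0.3]
width: 85.2
gripper_force: 0.0
at [ 469.  -289.7   57.5] tool rows shift [0.002  0.0001 0.0425] x axis yaw -25.5 tilt 0.21
turn z deg 0.0
[[704.0, -9.0], [683.0, -156.0], [564.0, -139.0], [586.0, 12.0]] [634.2 -72.8] [np.float64(81.5), np.float64(81.4)]
[ 621.89408431 -185.38355138   52.        ]
[array([586.,  11.,   5.]), array([ 563., -136.,    5.])]
(np.float64(276.9896761895982), np.float64(250.06540596454948))
```

View pics/w5.png

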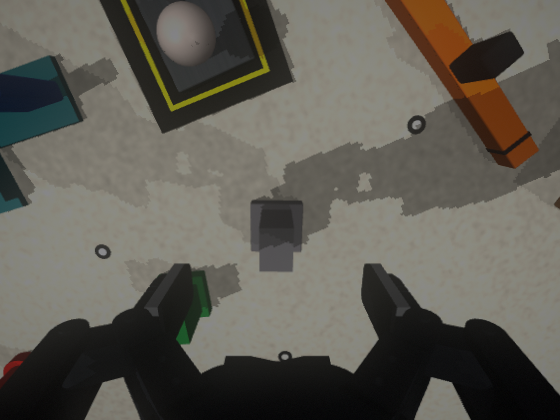

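Link slab (276,255) is centred between the fingers, square to them; descending and gripping.

```bash
python3 -m handwheel '[[[0,0,0],[0.001,0,0.02],0],[[0,0,0],[0,0,0.015],0],[[0,0,0],[0,0,0.0075],0],[[0,0,0],[0,0,0],0.4],[[0,0,0],[0,0,0],1]]'
python3 -m handwheel '[[[0,0,0],[0,0,0],1],[[0,0,0],[0,0,0],1],[[0,0,0],[0,0,0],1],[[0,0,0],[0,0,0],1],[[0,0,0],[0,0,0],1]]'
python3 -m handwheel '[[[0,0,0],[0,0,-0.01],1],[[0,0,0],[0,0,-0.02],1],[[0,0,0],[0,0,-0.03],1],[[0,0,0],[0,0,-0.03],1],[[0,0,0],[0,0,-0.01],1]]'
python3 -m handwheel '[[[0,0,-5.6],[0,0,0],1],[[0,0,-5.6],[0,0,0],1],[[0,0,-5.5],[0,0,0],1],[[0,0,0],[0,0,0],1],[[0,0,0],[0,0,0],1]]'
python3 - <<'E'
from h import *
c=np.array([634.3,-72.3]);a=np.radians(81.4);R=np.array([[np.cos(a),-np.sin(a)],[np.sin(a),np.cos(a)]])
for p in [(48.7,26),(0,-26),(-48.7,26),(-48.7,-26),(48.7,-26)]: print(p,(c+R@p).round(1))
q=c+R@[-48.7,-26]; go(*q,100,-8.6)
q=c+R@[48.7,-26]; go(*q,100,-8.6)
E
```

```text
clock: 10.15
eef_pos: [471.5, -291.2, 17.6]
tool_rot: [3.142, -0.002, -0.445]
force: [-1.0, 0.9, 0.2]
width: 64.1
gripper_force: 0.0
clock: 10.57
eef_pos: [471.3, -291.0, 17.3]
tool_rot: [3.142, -0.002, -0.445]
force: [-0.5, 1.1, 5.6]
width: 19.3
gripper_force: 59.7
clock: 10.98
eef_pos: [472.4, -291.8, 120.5]
tool_rot: [3.141, -0.006, -0.446]
force: [1.3, -0.8, -0.5]
width: 18.8
gripper_force: 58.8
clock: 11.4
eef_pos: [470.3, -290.6, 116.3]
tool_rot: [-3.141, 0.0, -0.157]
force: [-0.1, 0.2, -1.2]
width: 19.0
gripper_force: 58.7
(48.7, 26) [615.9 -20.3]
(0, -26) [660.  -76.2]
(-48.7, 26) [ 601.3 -116.6]
(-48.7, -26) [ 652.7 -124.3]
(48.7, -26) [667.3 -28. ]
at [ 470.3 -290.6  116.3] tool rows shift [ 0.1542 -0.1927  0.0164] x axis yaw -8.98 tilt 0.03
turn z deg -0.38
at [ 470.3 -290.6  116.3] tool rows shift [ 0.1535 -0.2901  0.0164] x axis yaw -8.98 tilt 0.03
turn z deg -0.38
```

```bash
python3 -m handwheel '[[[0,0,-0.4],[0.0127,-0.0362,0],1],[[0,0,0],[0.0127,-0.0362,0],1],[[0,0,0],[0.0127,-0.0362,0],1],[[0,0,0],[0.0127,-0.0362,0],1],[[0,0,0],[0.0127,-0.0362,0],1]]'
python3 -m handwheel '[[[0,0,0],[0.0127,-0.0362,0],1],[[0,0,0],[0.0127,-0.0362,0],1],[[0,0,0],[0.0127,-0.0362,0],1],[[0,0,0],[0,0,0.02],1],[[0,0,0],[0,0,0.02],1]]'
python3 -m handwheel '[[[0,0,0],[0,0,0.01],1],[[0,0,0],[0,0,0],1],[[0,0,0],[0,0,0],1],[[0,0,0],[0,0,0],1]]'
python3 - <<'E'
from h import *
go(615.9,-20.3,23.5,-8.6); snap('wrist','w6')
im=cv2.imread('pics/w6.png'); cv2.imwrite('pics/w6b.png',im)
E
```

```text
clock: 11.82
eef_pos: [560.6, -119.3, 116.2]
tool_rot: [3.142, 0.0, -0.15]
force: [0.9, -0.8, -0.9]
width: 18.8
gripper_force: 58.9
clock: 12.23
eef_pos: [616.1, -14.5, 76.7]
tool_rot: [-3.139, -0.004, -0.143]
force: [-0.9, -1.1, -1.3]
width: 18.6
gripper_force: 59.0
clock: 12.57
eef_pos: [614.4, -20.0, 67.1]
tool_rot: [3.141, -0.001, -0.149]
force: [0.5, 0.2, -1.3]
width: 19.1
gripper_force: 58.9
at [614.4 -20.   67.1] tool rows shift [0.0015 0.0001 0.0436] x axis yaw -8.53 tilt 0.08
turn z deg 0.07
```

View pics/w6b.png

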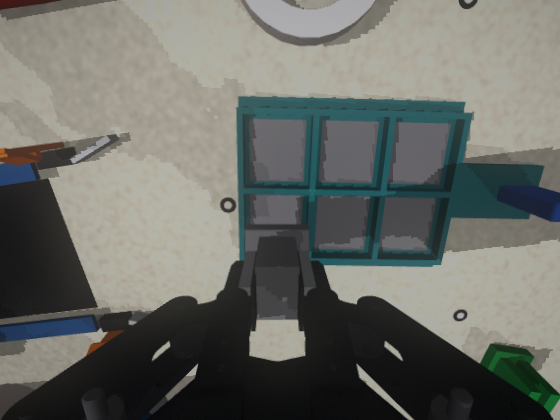

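The link hangs over its pocket (pocket spans u 243–312, slab at 277), square with the dividers; lowering.

```bash
python3 -m handwheel '[[[0,0,0],[0.0015,0,0.015],1],[[0,0,0],[0,0,0.015],1],[[0,0,0],[0,0,0.008],1],[[0,0,0],[0,0,0.0055],1],[[0,0,0],[0,0,0],1]]'
python3 -m handwheel '[[[0,0,0],[0,0,0],1],[[0,0,0],[0,0,0],1],[[0,0,0],[0,0,0],0.4],[[0,0,0],[0,0,0],0.2],[[0,0,0],[0,0,0],0]]'
python3 -m handwheel '[[[0,0,0],[0,0,0],0],[[0,0,0],[0,0,0],0],[[0,0,0],[0,0,-0.02],0],[[0,0,0],[0,0,-0.03],0],[[0,0,0],[0,0,-0.04],0]]'
python3 -m handwheel '[[[0,0,0],[0,0,-0.04],0],[[0,0,0],[0,0,-0.03],0],[[0,0,-3],[0,0,0],0],[[0,0,0],[0,0,0],0],[[0,0,0],[0,0,0],0]]'
python3 - <<'E'
from h import *
go(440,-120,180,0)
go(435,-38,180,0)
E
```

```text
clock: 13.03
eef_pos: [615.2, -19.5, 22.8]
tool_rot: [-3.142, 0.0, -0.147]
force: [-0.1, -0.8, -1.1]
width: 19.2
gripper_force: 59.1
clock: 13.45
eef_pos: [615.5, -19.4, 22.9]
tool_rot: [-3.142, -0.0, -0.147]
force: [-0.7, 0.2, 0.2]
width: 54.5
gripper_force: 0.0
clock: 13.87
eef_pos: [613.0, -19.3, 111.3]
tool_rot: [3.141, 0.006, -0.147]
force: [-0.5, 0.2, -0.1]
width: 85.4
gripper_force: 0.0
clock: 14.28
eef_pos: [614.8, -19.3, 182.7]
tool_rot: [-3.141, 0.0, -0.096]
force: [-0.6, -0.6, -0.9]
width: 85.7
gripper_force: 0.0
at [614.8 -19.3 182.7] tool rows shift [-0.1644  0.1169  0.0028] x axis yaw -5.49 tilt 0.03
turn z deg -5.49
at [614.8 -19.3 182.7] tool rows shift [-0.1772  0.0358  0.0028] x axis yaw -5.49 tilt 0.03
turn z deg -5.49
```

```bash
python3 -m handwheel '[[[0,0,0],[-0.0329,0.0234,0],0],[[0,0,0],[-0.0329,0.0234,0],0],[[0,0,0],[-0.0329,0.0234,0],0],[[0,0,0],[-0.0329,0.0234,0],0],[[0,0,0],[-0.0329,0.0234,0],0]]'
python3 -m handwheel '[[[0,0,-5.5],[0,0,0],0],[[0,0,0],[0,0,0],0],[[0,0,0],[0,0,0],0],[[0,0,0],[0,0,0],0]]'
cat >> h.py <<'E'
def blobs(n,col):
    px=np.load('pics/'+n+'.npz')['px'].astype(int); r,g,b=px[...,0],px[...,1],px[...,2]
    m=((r>2*g)&(r>2*b)&(r>50)) if col=='red' else ((g>1.5*r)&(g>1.4*b)&(g>35))
    k,l,s,c=cv2.connectedComponentsWithStats(m.astype(np.uint8))
    for i in range(1,k):
        if s[i][4]>150:
            pts=np.argwhere(l==i)[:,::-1].astype(np.float32); print(col,c[i].round(1),s[i].tolist(),'xy at z22',onz(n,*c[i],22)[:2].round(1),'minrect',cv2.minAreaRect(pts))
E
python3 - <<'E'
from h import *
go(450.4,-202.2,15,-19); snap('wrist','w7')
print('expected',proj('w7',(450.4,-202.2,22)),proj('w7',(440.5,-38,22)))
blobs('w7','red');blobs('w7','green')
E
```

```text
clock: 14.7
eef_pos: [437.5, -120.6, 181.4]
tool_rot: [-3.141, 0.003, -0.095]
force: [0.7, -1.2, 1.0]
width: 85.5
gripper_force: 0.0
clock: 15.03
eef_pos: [441.4, -119.7, 182.3]
tool_rot: [-3.141, 0.0, 0.0]
force: [1.3, 0.3, -0.2]
width: 85.4
gripper_force: 0.0
at [ 441.4 -119.7  182.3] tool rows shift [0.009  0.0826 0.1673] x axis yaw 0.01 tilt 0.03
turn z deg 19.01
expected (np.float64(355.6062576863962), np.float64(182.75909622176678)) (np.float64(200.65352126091435), np.float64(191.7765724737022))
red [198.1 191.6] [181, 173, 37, 37, 633] xy at z22 [440.7 -35.3] minrect ((199.40097045898438, 192.27830505371094), (31.858173370361328, 38.75429916381836), 29.05460548400879)
green [346.1 174.1] [331, 160, 42, 34, 319] xy at z22 [ 459.6 -191.5] minrect ((351.5172424316406, 180.29310607910156), (31.907466888427734, 33.48313903808594), 23.198591232299805)
green [352.6 184.8] [345, 173, 17, 26, 247] xy at z22 [ 448.2 -199.2] minrect ((352.6834716796875, 184.8293914794922), (12.5538330078125, 24.551776885986328), 13.392496109008789)
green [368.2 190. ] [360, 179, 18, 24, 216] xy at z22 [ 442.5 -216.3] minrect ((367.2000427246094, 190.10003662109375), (10.28591251373291, 24.149532318115234), 26.56505012512207)
```

View pics/w7.png

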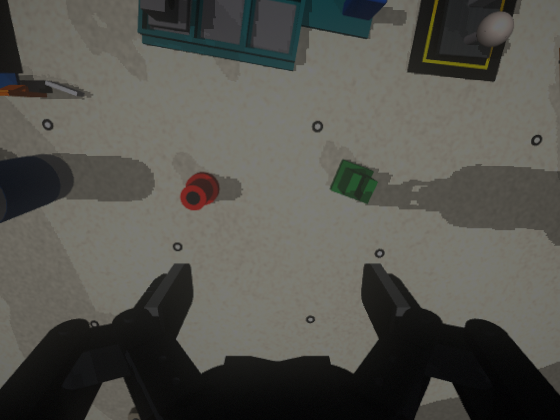

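Boss (200,191) and clevis (354,183) are where expected, link is seen in its pocket. Taking the clevis.

```bash
python3 -m handwheel '[[[0,0,0],[0.003,0.0275,0.01],0],[[0,0,0],[0.003,0.0275,0.01],0],[[0,0,0],[0.003,0.0275,0.01],0],[[0,0,6.4],[0,0,0.03],0],[[0,0,6.4],[0,0,0.03],0]]'
python3 -m handwheel '[[[0,0,6.4],[0,0,0.02],0],[[0,0,0],[0,0,0.02],0],[[0,0,0],[0,0,0],0],[[0,0,0],[0,0,0],0],[[0,0,0],[0,0,0],0]]'
python3 - <<'E'
from h import *
go(450.4,-202.2,16,-19); snap('wrist','w8')
print('expected',proj('w8',(450.4,-202.2,22)));blobs('w8','green')
print(onz('w7',360.4,187.4,44))
E
```

```text
clock: 15.5
eef_pos: [451.7, -205.1, 92.3]
tool_rot: [3.14, -0.004, -0.231]
force: [0.7, 1.4, -0.2]
width: 85.6
gripper_force: 0.0
clock: 15.92
eef_pos: [450.6, -202.6, 53.3]
tool_rot: [-3.142, -0.001, -0.333]
force: [0.7, -0.1, 0.9]
width: 84.9
gripper_force: 0.0
at [ 450.6 -202.6   53.3] tool rows shift [-0.0003 -0.0003  0.0373] x axis yaw -19.07 tilt 0.06
turn z deg -0.07
expected (np.float64(276.4639138643828), np.float64(241.12311446196267))
green [275.2 242.6] [250, 210, 52, 67, 2407] xy at z22 [ 449.7 -201.1] minrect ((275.5, 243.0), (66.0, 51.0), 90.0)
[ 450.73883736 -201.30539606   44.        ]
```

```bash
python3 -m handwheel '[[[0,0,0],[0,0,0.02],0],[[0,0,0],[0,0,0.012],0],[[0,0,0],[0,0,0.005],0],[[0,0,0],[0,0,0],0.4],[[0,0,0],[0,0,0],1]]'
python3 -m handwheel '[[[0,0,0],[0,0,0],1],[[0,0,0],[0,0,0],1],[[0,0,0],[0,0,0],1],[[0,0,0],[0,0,0],1],[[0,0,0],[0,0,0],1]]'
python3 -m handwheel '[[[0,0,0],[0,0,-0.01],1],[[0,0,0],[0,0,-0.02],1],[[0,0,0],[0,0,-0.03],1],[[0,0,0],[0,0,-0.03],1],[[0,0,0],[0,0,-0.01],1]]'
python3 -m handwheel '[[[0,0,-5.2],[0,0,0],1],[[0,0,-5.2],[0,0,0],1],[[0,0,0],[0,0,0],1],[[0,0,0],[0,0,0],1],[[0,0,0],[0,0,0],1]]'
python3 -c "
from h import *
go(601.3,-116.6,23,-8.6)"
```

```text
clock: 16.38
eef_pos: [450.1, -203.0, 16.6]
tool_rot: [3.142, -0.001, -0.334]
force: [-0.3, 0.3, 0.5]
width: 63.3
gripper_force: 0.0
clock: 16.8
eef_pos: [450.1, -203.0, 16.7]
tool_rot: [-3.142, -0.001, -0.334]
force: [0.1, 0.4, 6.8]
width: 25.0
gripper_force: 59.7
clock: 17.22
eef_pos: [451.2, -203.6, 119.7]
tool_rot: [3.141, -0.006, -0.334]
force: [0.7, -0.2, -1.0]
width: 25.0
gripper_force: 58.9
clock: 17.63
eef_pos: [449.3, -202.7, 115.6]
tool_rot: [-3.141, 0.001, -0.155]
force: [-0.5, 0.2, -1.4]
width: 24.9
gripper_force: 58.9
at [ 449.3 -202.7  115.6] tool rows shift [ 0.137  -0.1085  0.0925] x axis yaw -8.85 tilt 0.04
turn z deg -0.25
```

```bash
python3 -m handwheel '[[[0,0,-0.2],[0.0274,-0.0217,0],1],[[0,0,0],[0.0274,-0.0217,0],1],[[0,0,0],[0.0274,-0.0217,0],1],[[0,0,0],[0.0274,-0.0217,0],1],[[0,0,0],[0.0274,-0.0217,0],1]]'
python3 -m handwheel '[[[0,0,0],[0,0,0.03],1],[[0,0,0],[0,0,0.02],1],[[0,0,0],[0,0,0],1],[[0,0,0],[0,0,0],1],[[0,0,0],[0,0,0],1]]'
python3 -c "
from h import *
go(601.3,-116.6,22.7,-8.6)
snap('wrist','w9')"
```

```text
clock: 18.05
eef_pos: [602.2, -114.7, 115.4]
tool_rot: [3.141, 0.001, -0.15]
force: [0.6, -1.2, -1.3]
width: 25.2
gripper_force: 59.0
clock: 18.47
eef_pos: [601.4, -116.5, 66.4]
tool_rot: [3.141, -0.001, -0.15]
force: [-0.4, 0.1, -1.2]
width: 25.2
gripper_force: 59.0
at [ 601.4 -116.5   66.4] tool rows shift [-0.0001  0.0001  0.0437] x axis yaw -8.61 tilt 0.04
turn z deg -0.01
```

View pics/w9.png

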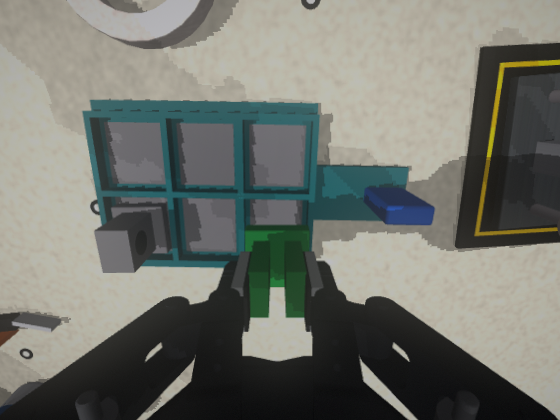

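Clevis (246–309) sits centred over its pocket (243–310); link stands in the far-left pocket. Lowering.

```bash
python3 -m handwheel '[[[0,0,0],[0,0,0.015],1],[[0,0,0],[0,0,0.015],1],[[0,0,0],[0,0,0.008],1],[[0,0,0],[0,0,0.0055],1],[[0,0,0],[0,0,0],1]]'
python3 -m handwheel '[[[0,0,0],[0,0,0],1],[[0,0,0],[0,0,0],1],[[0,0,0],[0,0,0],0.4],[[0,0,0],[0,0,0],0.2],[[0,0,0],[0,0,0],0]]'
python3 -m handwheel '[[[0,0,0],[0,0,0],0],[[0,0,0],[0,0,0],0],[[0,0,0],[0,0,-0.02],0],[[0,0,0],[0,0,-0.03],0],[[0,0,0],[0,0,-0.04],0]]'
python3 -m handwheel '[[[0,0,0],[0,0,-0.02],0],[[0,0,0],[0,0,0],0],[[0,0,0],[0,0,0],0]]'
python3 - <<'E'
from h import *
go(440.5,-37,100)
E
```

```text
clock: 18.93
eef_pos: [601.3, -116.2, 22.3]
tool_rot: [3.142, -0.0, -0.149]
force: [-0.6, -0.6, -1.2]
width: 25.3
gripper_force: 59.2
clock: 19.35
eef_pos: [601.6, -116.0, 22.8]
tool_rot: [3.142, -0.001, -0.149]
force: [0.1, -0.6, 0.0]
width: 60.7
gripper_force: 0.0
clock: 19.77
eef_pos: [599.0, -115.5, 110.8]
tool_rot: [-3.142, 0.006, -0.149]
force: [0.8, -0.1, 0.3]
width: 85.3
gripper_force: 0.0
clock: 20.02
eef_pos: [602.1, -116.0, 133.7]
tool_rot: [-3.142, -0.003, -0.149]
force: [-1.3, 0.4, -0.0]
width: 85.5
gripper_force: 0.0
at [ 602.1 -116.   133.7] tool rows shift [-0.1716 -0.0542  0.0332] x axis yaw -8.52 tilt 0.17
```

```bash
python3 -m handwheel '[[[0,0,0],[-0.0343,-0.0108,0.004],0],[[0,0,0],[-0.0343,-0.0108,0.004],0],[[0,0,0],[-0.0343,-0.0108,0.004],0],[[0,0,0],[-0.0343,-0.0108,0.004],0],[[0,0,0],[-0.0343,-0.0108,0.004],0]]'
python3 -m handwheel '[[[0,0,0],[0,0,0.02],0],[[0,0,0],[0,0,0],0],[[0,0,0],[0,0,0],0],[[0,0,0],[0,0,0],0]]'
python3 - <<'E'
from h import *
go(440.5,-37,17); snap('wrist','w10')
print('expected',proj('w10',(440.5,-37,22)));blobs('w10','red')
E
```

```text
clock: 20.43
eef_pos: [436.7, -36.5, 111.1]
tool_rot: [3.141, 0.003, -0.149]
force: [0.8, 0.8, -0.1]
width: 85.1
gripper_force: 0.0
clock: 20.77
eef_pos: [440.8, -37.6, 92.1]
tool_rot: [3.141, -0.001, -0.149]
force: [0.5, -0.5, -0.2]
width: 85.4
gripper_force: 0.0
at [440.8 -37.6  92.1] tool rows shift [-0.0004 -0.0006  0.0751] x axis yaw -8.56 tilt 0.04
expected (np.float64(276.41208953803005), np.float64(220.57006240233534))
red [274.  220.7] [254, 195, 43, 54, 1232] xy at z22 [440.7 -35.1] minrect ((275.0, 221.5), (53.0, 42.0), 90.0)
```

```bash
python3 -m handwheel '[[[0,0,0],[0,-0.001,0.03],0],[[0,0,0],[0,0,0.025],0],[[0,0,0],[0,0,0.014],0],[[0,0,0],[0,0,0.006],0],[[0,0,0],[0,0,0],0.3]]'
python3 -m handwheel '[[[0,0,0],[0,0,0],1],[[0,0,0],[0,0,0],1],[[0,0,0],[0,0,0],1],[[0,0,0],[0,0,0],1],[[0,0,0],[0,0,0],1]]'
python3 -m handwheel '[[[0,0,0],[0,0,0],1],[[0,0,0],[0,0,-0.02],1],[[0,0,0],[0,0,-0.03],1],[[0,0,0],[0,0,-0.04],1],[[0,0,0],[0,0,-0.02],1]]'
python3 -m handwheel '[[[0,0,0],[0,0,0],1],[[0,0,0],[0,0,0],1]]'
python3 - <<'E'
from h import *
go(660,-76.2,23.5,-8.6)
E
```

```text
clock: 21.23
eef_pos: [439.0, -33.9, 31.4]
tool_rot: [-3.136, 0.007, -0.15]
force: [0.4, -0.2, -1.1]
width: 75.6
gripper_force: 0.0
clock: 21.65
eef_pos: [439.1, -33.9, 33.1]
tool_rot: [-3.135, 0.005, -0.149]
force: [0.7, -1.9, 4.0]
width: 23.1
gripper_force: 58.4
clock: 22.07
eef_pos: [439.7, -35.1, 145.4]
tool_rot: [-3.135, 0.003, -0.15]
force: [0.7, -0.3, -0.9]
width: 22.8
gripper_force: 59.2
clock: 22.23
eef_pos: [439.7, -34.2, 143.4]
tool_rot: [-3.135, 0.004, -0.148]
force: [-0.3, -0.0, -1.3]
width: 22.9
gripper_force: 59.2
at [439.7 -34.2 143.4] tool rows shift [0.2245 0.0099 0.119 ] x axis yaw -8.49 tilt 0.45
turn z deg 0.11
```

Run:
```python
from h import *
snap('wrist','w11'); snap('side','s11'); print(ctrl.read_state()['qpos'])
a=cv2.imread('pics/w11.png')[180:420,140:420]; b=cv2.imread('pics/s11.png')
u,v=map(int,proj('s11',(439.7,-34,110))); print(u,v); b=b[max(v-90,0):v+90,max(u-105,0):u+105]
cv2.imwrite('pics/m11.png',np.hstack([cv2.resize(x,(400,343)) for x in(a,b)]))
```

```text
[-0.30977406  0.53443787  0.47259129  2.17536387 -0.48175189  0.54058603
 -1.19134391]
323 235
```

View pics/m11.png

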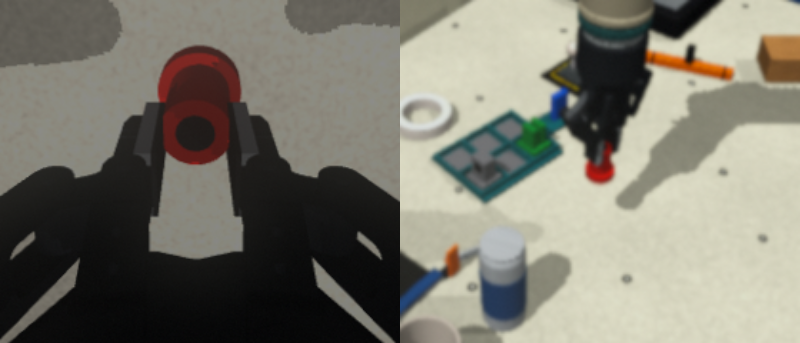

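The boss is held, but off the pads' front edge (top ring at 195,135 ahead of pad centres) and too high — the arm stopped short of the height there. I'll set it down farther out and regrasp.

```bash
python3 -m handwheel '[[[0,0,0],[0.0255,0.0016,0],1],[[0,0,0],[0.0255,0.0016,0],1],[[0,0,0],[0.0255,0.0016,0],1],[[0,0,0],[0,0,0.03],1],[[0,0,0],[0,0,0.03],1]]'
python3 -m handwheel '[[[0,0,0],[0,0,0.02],1],[[0,0,0],[0,0,0.01],1],[[0,0,0],[0,0,0],1],[[0,0,0],[0,0,0],1],[[0,0,0],[0,0,0],1]]'
python3 - <<'E'
from h import *
go(515,-50,34,-8.6); print(ctrl.read_state()['qpos'])
snap('wrist','w12'); snap('side','s12'); T=tool()
print('expected foot', proj('s12',(530,-52,18)))
blobs('s12','red');blobs('w12','red')
E
```

```text
clock: 22.75
eef_pos: [515.7, -50.7, 80.5]
tool_rot: [-3.136, 0.003, -0.149]
force: [-0.7, 0.4, -1.9]
width: 22.9
gripper_force: 59.2
clock: 23.17
eef_pos: [514.0, -50.3, 52.4]
tool_rot: [-3.135, 0.005, -0.149]
force: [0.4, -0.2, -1.1]
width: 23.0
gripper_force: 59.2
at [514.  -50.3  52.4] tool rows shift [ 0.0011 -0.0003  0.0184] x axis yaw -8.55 tilt 0.46
turn z deg 0.05
[-0.18112166  0.75738094  0.35047104  2.02912898 -0.57951833  0.45802439
 -1.10948597]
expected foot (np.float64(295.4594747438744), np.float64(242.32616996321548))
red [369.7 179.3] [347, 174, 45, 12, 185] xy at z22 [ 508.2 -411.4] minrect ((369.24603271484375, 178.910400390625), (44.681495666503906, 4.9401373863220215), 12.724355697631836)
red [186.8 231.1] [171, 220, 32, 24, 259] xy at z22 [780.9  94.6] minrect ((186.51678466796875, 231.23826599121094), (7.700780391693115, 35.47274398803711), 55.00797653198242)
red [277.6 231.3] [251, 216, 57, 36, 905] xy at z22 [520.6 -51.3] minrect ((279.0, 233.5), (35.0, 56.0), 90.0)
red [278.2 265.5] [254, 234, 47, 61, 1563] xy at z22 [496.4 -48.1] minrect ((277.0, 264.0), (60.0, 46.0), 90.0)
```

```bash
python3 -m handwheel '[[[0,0,0],[0,0,0.008],1],[[0,0,0],[0,0,0.005],1],[[0,0,0],[0,0,0.002],1],[[0,0,0],[0,0,0],1],[[0,0,0],[0,0,0],1]]'
python3 -m handwheel '[[[0,0,0],[0,0,0.0015],1],[[0,0,0],[0,0,0],1],[[0,0,0],[0,0,0],1]]'
python3 -m handwheel '[[[0,0,0],[0,0,0.0015],1],[[0,0,0],[0,0,0],1],[[0,0,0],[0,0,0],1]]'
python3 -m handwheel '[[[0,0,0],[0,0,0.0015],1],[[0,0,0],[0,0,0],1],[[0,0,0],[0,0,0],1]]'
```

```text
clock: 23.68
eef_pos: [513.2, -49.8, 36.7]
tool_rot: [-3.135, 0.007, -0.149]
force: [0.2, 0.2, -0.5]
width: 23.1
gripper_force: 59.2
clock: 23.93
eef_pos: [513.4, -49.8, 35.3]
tool_rot: [-3.135, 0.006, -0.149]
force: [0.2, 0.2, -0.3]
width: 23.4
gripper_force: 59.2
clock: 24.18
eef_pos: [513.3, -49.7, 33.8]
tool_rot: [-3.135, 0.006, -0.149]
force: [-0.9, 1.4, -1.0]
width: 23.5
gripper_force: 59.2
clock: 24.43
eef_pos: [513.7, -50.0, 33.1]
tool_rot: [-3.135, 0.005, -0.149]
force: [-1.0, -0.6, 7.1]
width: 23.5
gripper_force: 60.0
```

```bash
python3 -m handwheel '[[[0,0,0],[0,0,0],0.6],[[0,0,0],[0,0,0],0.4],[[0,0,0],[0,0,0],0.2],[[0,0,0],[0,0,0],0],[[0,0,0],[0,0,0],0]]'
python3 -m handwheel '[[[0,0,0],[0,0,0],0],[[0,0,0],[0,0,-0.02],0],[[0,0,0],[0,0,-0.03],0],[[0,0,0],[0,0,-0.01],0],[[0,0,0],[0,0,0],0]]'
python3 -m handwheel '[[[0,0,0],[0,0,0],0],[[0,0,0],[0,0,0],0],[[0,0,0],[0,0,0],0]]'
python3 - <<'E'
from h import *
snap('wrist','w13'); blobs('w13','red'); print('exp',proj('w13',(530,-52,22)),proj('w13',(530,-52,44))); go(530,-52,18,-8.6)
E
```

```text
clock: 24.85
eef_pos: [513.3, -49.7, 32.2]
tool_rot: [-3.135, 0.006, -0.149]
force: [-0.7, -0.2, 0.7]
width: 80.4
gripper_force: 0.0
clock: 25.27
eef_pos: [515.5, -50.5, 94.4]
tool_rot: [-3.135, 0.001, -0.149]
force: [-0.2, 0.1, -0.0]
width: 85.4
gripper_force: 0.0
clock: 25.52
eef_pos: [512.8, -49.9, 91.2]
tool_rot: [-3.135, 0.008, -0.149]
force: [0.3, 0.6, 0.7]
width: 85.6
gripper_force: 0.0
red [278.9 216.6] [258, 190, 44, 55, 1194] xy at z22 [515.3 -51.1] minrect ((279.5, 217.0), (54.0, 43.0), 90.0)
exp (np.float64(277.1222676608574), np.float64(198.1124807924334)) (np.float64(276.93843596034696), np.float64(207.20847725032309))
at [512.9 -50.   91.2] tool rows shift [ 0.0179 -0.0001  0.0731] x axis yaw -8.52 tilt 0.6
turn z deg 0.08
```

View pics/w13.png

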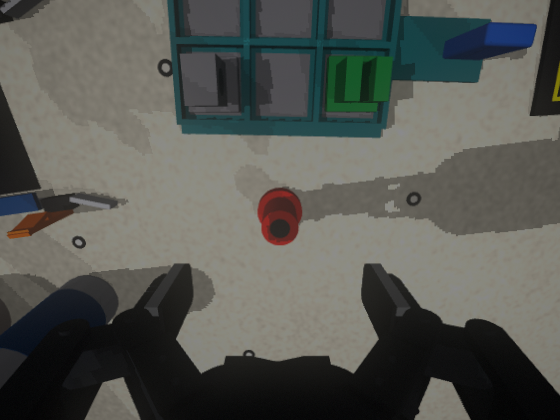

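Boss stands upright at (279,217), directly under the tool; link and clevis stand properly in their pockets. Regrasping lower.

```bash
python3 -m handwheel '[[[0,0,0],[0.002,0.001,0.03],0],[[0,0,0],[0,0,0.025],0],[[0,0,0],[0,0,0.012],0],[[0,0,0],[0,0,0.006],0],[[0,0,0],[0,0,0],0]]'
python3 -m handwheel '[[[0,0,0],[0,0,0],0],[[0,0,0],[0,0,0],0]]'
python3 - <<'E'
from h import *
go(515.3,-51.3,18,-8.6); print(ctrl.read_state()['qpos'],onz('w13',280,229,44))
E
```

```text
clock: 25.98
eef_pos: [513.8, -51.0, 17.6]
tool_rot: [-3.136, 0.01, -0.149]
force: [0.5, -0.5, -0.4]
width: 85.1
gripper_force: 0.0
clock: 26.15
eef_pos: [515.6, -51.2, 19.9]
tool_rot: [-3.136, 0.005, -0.149]
force: [-0.7, 0.2, -0.1]
width: 85.6
gripper_force: 0.0
at [515.6 -51.2  19.9] tool rows shift [-0.0003  0.0002  0.0019] x axis yaw -8.53 tilt 0.46
turn z deg 0.07
[-0.14613359  0.81265871  0.29971903  2.03186585 -0.61715212  0.39131795
 -1.07492968] [513.94053235 -51.74981021  44.        ]
```

```bash
python3 -m handwheel '[[[0,0,0],[0,0,0.002],0.3],[[0,0,0],[0,0,0],1],[[0,0,0],[0,0,0],1],[[0,0,0],[0,0,0],1],[[0,0,0],[0,0,0],1]]'
python3 -m handwheel '[[[0,0,0],[0,0,0],1],[[0,0,0],[0,0,0],1],[[0,0,0],[0,0,0],1],[[0,0,0],[0,0,-0.02],1],[[0,0,0],[0,0,-0.04],1]]'
python3 -m handwheel '[[[0,0,0],[0,0,-0.03],1],[[0,0,0],[0,0,-0.01],1],[[0,0,0],[0,0,0],1],[[0,0,0],[0,0,0],1]]'
python3 - <<'E'
from h import *
go(660,-76.2,24.5,-8.6)
T=tool(); print('tilt fix rotvec deg',Ro.from_matrix(T[:3,:3].T@Ro.from_euler('xyz',[180,0,-8.6],degrees=True).as_matrix()).as_rotvec(degrees=True))
E
```

```text
clock: 26.57
eef_pos: [515.3, -50.9, 17.6]
tool_rot: [-3.135, 0.006, -0.149]
force: [-1.2, 0.2, 6.1]
width: 25.5
gripper_force: 6.4
clock: 26.98
eef_pos: [512.4, -50.8, 74.7]
tool_rot: [-3.136, 0.015, -0.149]
force: [1.4, 0.4, -1.7]
width: 24.3
gripper_force: 59.0
clock: 27.32
eef_pos: [515.5, -51.1, 117.0]
tool_rot: [-3.135, 0.006, -0.148]
force: [0.4, -0.6, -2.0]
width: 23.8
gripper_force: 59.0
at [515.5 -51.1 117. ] tool rows shift [0.1472 0.0041 0.0916] x axis yaw -8.49 tilt 0.52
turn z deg 0.11
tilt fix rotvec deg [-0.37942329  0.35534677  0.11309045]
```

```bash
python3 -m handwheel '[[[-0.38,0.36,0],[0,0,0],1],[[0,0,0],[0.0368,0.001,0],1],[[0,0,0],[0.0368,0.001,0],1],[[0,0,0],[0.0368,0.001,0],1],[[0,0,0],[0.0368,0.001,0],1]]'
python3 -m handwheel '[[[0,0,0],[0,0,0.02],1],[[0,0,0],[0,0,0.03],1],[[0,0,0],[0,0,0],1],[[0,0,0],[0,0,0],1],[[0,0,0],[0,0,0],1]]'
python3 - <<'E'
from h import *
go(660,-76.2,23.5,-8.6); snap('wrist','w14'); blobs('w14','red')
# teal mask check: predict pocket corners
c=np.array([634.3,-72.3]);a=np.radians(81.4);R=np.array([[np.cos(a),-np.sin(a)],[np.sin(a),np.cos(a)]])
for p in [(22.3,-50),(-22.3,-50),(0,-26)]: print(p,np.round(proj('w14',np.append(c+R@p,5)),1))
px=np.load('pics/w14.npz')['px']; print(px[200,160:400:8].tolist())
E
```

```text
clock: 27.73
eef_pos: [660.8, -77.1, 114.9]
tool_rot: [3.141, 0.004, -0.149]
force: [0.5, -0.4, -1.1]
width: 24.1
gripper_force: 59.0
clock: 28.15
eef_pos: [660.1, -77.6, 66.9]
tool_rot: [3.141, 0.001, -0.149]
force: [-0.8, 0.1, -0.4]
width: 24.1
gripper_force: 59.0
at [660.1 -77.6  66.9] tool rows shift [-0.0002 -0.0014  0.0434] x axis yaw -8.55 tilt 0.08
turn z deg 0.05
red [23.5 68.6] [0, 43, 56, 53, 2246] xy at z22 [785.6  55.3] minrect ((23.979244232177734, 67.72264099121094), (46.74785614013672, 57.19087600708008), 79.3803482055664)
red [276.7 266.1] [247, 224, 61, 94, 3817] xy at z22 [634.4 -73.5] minrect ((277.0, 270.5), (93.0, 60.0), 90.0)
(22.3, -50) [244.2 192.9]
(-22.3, -50) [306.2 192.9]
(0, -26) [275.2 224.1]
[[173, 172, 162], [57, 98, 101], [46, 54, 53], [75, 75, 75], [104, 102, 105], [103, 102, 104], [103, 100, 104], [96, 94, 98], [92, 90, 93], [91, 90, 93], [41, 81, 85], [38, 58, 59], [91, 89, 92], [90, 88, 91], [101, 98, 102], [101, 99, 103], [102, 99, 102], [101, 100, 103], [42, 81, 84], [43, 91, 94], [74, 72, 74], [74, 73, 74], [71, 70, 71], [70, 73, 74], [68, 70, 71], [66, 73, 75], [55, 63, 64], [40, 52, 51], [84, 95, 90], [121, 117, 108]]
```

```bash
python3 -m handwheel '[[[0,0,0],[0,-0.001,0.015],1],[[0,0,0],[0,0,0.015],1],[[0,0,0],[0,0,0.008],1],[[0,0,0],[0,0,0.005],1],[[0,0,0],[0,0,0],1]]'
python3 -m handwheel '[[[0,0,0],[0,0,0],1],[[0,0,0],[0,0,0],1],[[0,0,0],[0,0,0],0.6],[[0,0,0],[0,0,0],0.3],[[0,0,0],[0,0,0],0]]'
python3 -m handwheel '[[[0,0,0],[0,0,0],0],[[0,0,0],[0,0,0],0],[[0,0,0],[0,0,-0.02],0],[[0,0,0],[0,0,-0.03],0],[[0,0,0],[0,0,-0.04],0]]'
python3 -m handwheel '[[[0,0,0],[0,0.02,-0.03],0],[[0,0,0],[-0.01,0.02,-0.03],0],[[0,0,0],[-0.01,0.03,-0.03],0],[[0,0,0],[-0.01,0.03,-0.03],0],[[0,0,0],[0,0,0],0]]'
python3 -m handwheel '[[[0,0,0],[0,0,0],0],[[0,0,0],[0,0,0],0],[[0,0,0],[0,0,0],0]]'
python3 - <<'E'
from h import *
go(615,-195,31); snap('wrist','w15'); blobs('w15','red'); blobs('w15','green'); snap('top','t15')
px=np.load('pics/w15.npz')['px'].astype(int); r,g,b=px[...,0],px[...,1],px[...,2]
m=(b>1.8*r)&(b>1.4*g)&(b>40); k,l,s,c=cv2.connectedComponentsWithStats(m.astype(np.uint8))
for i in range(1,k):
    if s[i][4]>100: print('blue',c[i],s[i],cv2.minAreaRect(np.argwhere(l==i)[:,::-1].astype(np.float32)))
h=np.array([634.3,-72.3])-125*np.array([np.cos(np.radians(81.4)),np.sin(np.radians(81.4))]); print(h,proj('w15',(*h,52)),proj('w15',(*h,30)))
E
```

```text
clock: 28.62
eef_pos: [660.0, -76.3, 23.4]
tool_rot: [3.141, 0.002, -0.149]
force: [0.4, -0.1, -0.1]
width: 24.3
gripper_force: 59.0
clock: 29.03
eef_pos: [660.9, -76.5, 24.5]
tool_rot: [3.141, -0.0, -0.149]
force: [-0.3, -0.1, 0.5]
width: 57.4
gripper_force: 0.0
clock: 29.45
eef_pos: [658.6, -75.9, 112.6]
tool_rot: [3.141, 0.006, -0.149]
force: [0.9, 0.7, 0.8]
width: 85.5
gripper_force: 0.0
clock: 29.87
eef_pos: [616.6, -178.6, 239.0]
tool_rot: [3.134, -0.01, -0.159]
force: [0.1, -1.8, 1.2]
width: 85.2
gripper_force: 0.0
clock: 30.12
eef_pos: [617.5, -166.3, 230.4]
tool_rot: [-3.14, 0.002, -0.147]
force: [-0.0, 0.1, 0.6]
width: 85.1
gripper_force: 0.0
at [ 617.5 -166.3  230.4] tool rows shift [0.0021 0.029  0.1993] x axis yaw -8.41 tilt 0.13
red [34.4 64.9] [0, 48, 73, 35, 1674] xy at z22 [786.1  79.5] minrect ((34.26846694946289, 64.68791961669922), (24.387874603271484, 73.51118469238281), 79.99201965332031)
red [197.5 156.4] [180, 141, 35, 31, 688] xy at z22 [660.7 -76.7] minrect ((197.0, 156.0), (30.0, 34.0), 90.0)
green [238.6 199. ] [224, 184, 31, 33, 780] xy at z22 [ 601.8 -115.3] minrect ((239.0, 200.0), (32.0, 30.0), 90.0)
blue [ 12.7400722  167.97111913] [  0 163  29  12 277] ((13.419997215270996, 167.4399871826172), (10.60660171508789, 28.42569351196289), 81.8698959350586)
blue [301.87795276 186.27559055] [290 176  25  17 254] ((301.9646301269531, 184.1369171142578), (24.79509925842285, 14.92143440246582), 3.1798300743103027)
blue [ 31.20408163 260.78401361] [  0 253  65  17 588] ((31.569860458374023, 260.6448974609375), (9.410158157348633, 64.75206756591797), 82.69424438476562)
[ 615.60808207 -195.89454763] (np.float64(303.7349005201115), np.float64(184.5433937799503)) (np.float64(302.15458772384716), np.float64(180.28511136874678))
```

```bash
python3 -m handwheel '[[[0,0,0],[-0.0138,-0.0378,-0.003],0],[[0,0,0],[-0.0138,-0.0378,-0.003],0],[[0,0,0],[-0.0138,-0.0378,-0.003],0],[[0,0,0],[-0.0138,-0.0378,-0.003],0],[[0,0,0],[-0.0138,-0.0378,-0.003],0]]'
python3 -m handwheel '[[[0,0,0],[-0.0138,-0.0378,-0.003],0],[[0,0,0],[-0.0138,-0.0378,-0.003],0],[[0,0,-4.2],[0,0,0],0],[[0,0,-4.2],[0,0,0],0],[[0,0,0],[0,0,0],0]]'
python3 -m handwheel '[[[0,0,0],[0,0,0],0],[[0,0,0],[0,0,0],0],[[0,0,0],[0,0,0],0]]'
python3 - <<'E'
from h import *
go(615,-195,31); snap('wrist','w16')
im=cv2.imread('pics/w16.png'); cv2.imwrite('pics/w16b.png',cv2.resize(im,(800,600),interpolation=cv2.INTER_CUBIC))
E
```

```text
clock: 30.63
eef_pos: [576.4, 31.6, 245.8]
tool_rot: [3.141, 0.002, -0.148]
force: [0.1, 0.9, 0.2]
width: 85.4
gripper_force: 0.0
clock: 31.05
eef_pos: [560.6, 109.8, 251.8]
tool_rot: [3.141, 0.001, 0.004]
force: [1.0, -0.4, 0.0]
width: 85.5
gripper_force: 0.0
clock: 31.3
eef_pos: [561.2, 107.1, 252.3]
tool_rot: [3.141, 0.001, -0.004]
force: [0.4, -0.3, -0.4]
width: 85.2
gripper_force: 0.0
at [561.2 107.1 252.3] tool rows shift [0.0552 0.3017 0.2215] x axis yaw -0.26 tilt 0.06
```

View pics/w16b.png

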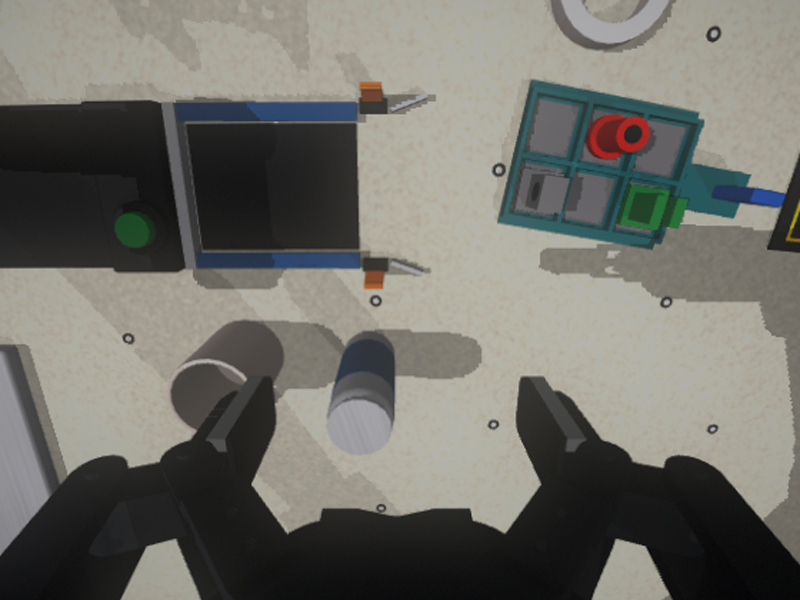

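The view shows the tray with all three parts upright in their pockets, the dock's lips with inner edges v≈122 (u 187–358) and v≈250 (u 202–358), hooks at (371,91)/(374,279), and the button top at (135,230).

Run:
```python
from h import *
f=lambda u,v,z:onz('w16',u*.7,v*.7,z)[:2].round(1)
for n,(u,v,z) in {'ui_l':(187,123,12),'ui_r':(358,121.5,12),'li_l':(202,250,12),'li_r':(358,249.5,12),'uo_r':(358,102,12),'lo_r':(360,267,12),'hookU':(371,83,51),'hookL':(374,288,51),'btn':(135,230,38),'btn30':(135,230,45)}.items(): print(n,f(u,v,z))
px=np.load('pics/w16.npz')['px'].astype(int); r,g,b=px[...,0],px[...,1],px[...,2]
m=(b>1.5*r)&(b>1.2*g)&(b>35); k,l,s,c=cv2.connectedComponentsWithStats(m.astype(np.uint8))
for i in range(1,k):
    if s[i][4]>400:
        pts=np.argwhere(l==i)[:,::-1]; us=np.arange(s[i][0]+6,s[i][0]+s[i][2]-6)
        for nm,fn in(('min',min),('max',max)):
            E=np.array([onz('w16',u,fn(pts[pts[:,0]==u][:,1])+(.5 if fn is max else -.5),12)[:2] for u in us])
            p=np.polyfit(E[:,1],E[:,0],1); print('blue',s[i],nm,'x=%.4f*y+%.1f'%tuple(p),'x@y=210: %.1f'%np.polyval(p,210),'res',np.std(E[:,0]-np.polyval(p,E[:,1])).round(2))
m=(r>1.8*g)&(r>2.5*b)&(r>80); k,l,s,c=cv2.connectedComponentsWithStats(m.astype(np.uint8))
for i in range(1,k):
    if s[i][4]>30: print('orange',c[i],s[i],onz('w16',*c[i],45)[:2].round(1))
```

```text
ui_l [672.9 284.2]
ui_r [672.8 138.6]
li_l [563.3 286.8]
li_r [563. 142.]
uo_r [688.  138.1]
lo_r [546.4 140.6]
hookU [695.9 124.9]
hookL [537.4 125.8]
btn [586.2 330. ]
btn30 [587.2 325.6]
blue [ 123   72  127   13 1573] min x=0.0097*y+686.4 x@y=210: 688.5 res 0.04
blue [ 123   72  127   13 1573] max x=0.0170*y+670.9 x@y=210: 674.5 res 0.49
blue [498 129  52  16 535] min x=0.1048*y+640.5 x@y=210: 662.5 res 0.42
blue [498 129  52  16 535] max x=0.1146*y+629.3 x@y=210: 653.3 res 0.37
blue [ 138  177  114   11 1168] min x=0.0057*y+559.7 x@y=210: 560.9 res 0.01
blue [ 138  177  114   11 1168] max x=0.0109*y+544.6 x@y=210: 546.9 res 0.55
orange [430.19644839  94.7891232 ] [411  80  44  31 901] [659.6 -64.9]
```

```bash
python3 -m handwheel '[[[0,0,0],[0.0068,0.0379,0.006],0],[[0,0,0],[0.0068,0.0379,0.006],0],[[0,0,0],[0.0068,0.0379,0.006],0],[[0,0,0],[0.0068,0.0379,0.006],0],[[0,0,0],[0.0068,0.0379,0.006],0]]'
python3 -m handwheel '[[[0,0,0],[0.0068,0.0379,0.006],0],[[0,0,0],[0.0068,0.0379,0.006],0],[[0,0,0],[0.0068,0.0379,0.006],0],[[0,0,0],[0,0,0],0],[[0,0,0],[0,0,0],0]]'
python3 -c "
from h import *
print(ctrl.read_state()['qpos'])"
python3 -m handwheel '[[[0,0,-6.8],[0,0,0],0],[[0,0,-6.8],[0,0,0],0],[[0,0,-6.8],[0,0,0],0],[[0,0,-6.8],[0,0,0],0],[[0,0,0],[0,0,0],0]]'
python3 -c "
from h import *
print(ctrl.read_state()['qpos']); go(615.6,-195.9,31,81.4)"
```

```text
clock: 31.77
eef_pos: [594.9, -84.0, 222.4]
tool_rot: [3.141, 0.0, -0.003]
force: [0.5, -0.0, -0.0]
width: 85.6
gripper_force: 0.0
clock: 32.18
eef_pos: [613.8, -199.9, 204.1]
tool_rot: [3.14, 0.001, -0.009]
force: [0.0, 1.0, -0.7]
width: 85.7
gripper_force: 0.0
[-0.01697725  0.69937669  0.50116501  1.56850148 -0.3805597   0.97290832
 -0.97839105]
clock: 32.6
eef_pos: [615.2, -193.9, 204.9]
tool_rot: [-3.141, -0.001, 0.477]
force: [0.8, -0.2, 0.7]
width: 85.8
gripper_force: 0.0
[ 0.05052912  0.67391415  0.36392694  1.56740354 -0.27779162  0.95170044
 -0.59010147]
at [ 615.2 -193.9  204.9] tool rows shift [-0.0007  0.0022  0.1739] x axis yaw 27.32 tilt 0.07
turn z deg -54.08
```

```bash
python3 -m handwheel '[[[0,0,-6.8],[0,0,0.01],0],[[0,0,-6.8],[0,0,0.01],0],[[0,0,-6.8],[0,0,0.01],0],[[0,0,-6.8],[0,0,0.01],0],[[0,0,-6.8],[0,0,0.01],0]]'
python3 -m handwheel '[[[0,0,-6.8],[0,0,0.01],0],[[0,0,-6.8],[0,0,0.01],0],[[0,0,-6.5],[0,0,0.01],0],[[0,0,0],[0,0,0],0],[[0,0,0],[0,0,0],0]]'
python3 - <<'E'
from h import *
print(ctrl.read_state()['qpos']); go(615.6,-195.9,33,81.4); snap('wrist','w17')
px=np.load('pics/w17.npz')['px'].astype(int); r,g,b=px[...,0],px[...,1],px[...,2]
m=(b>1.8*r)&(b>1.4*g)&(b>40); k,l,s,c=cv2.connectedComponentsWithStats(m.astype(np.uint8))
for i in range(1,k):
    if s[i][4]>100: print('blue',c[i],s[i],onz('w17',*c[i],50))
print(proj('w17',(615.6,-195.9,50)))
E
```

```text
clock: 33.02
eef_pos: [615.1, -194.2, 154.4]
tool_rot: [-3.141, -0.0, 1.069]
force: [-0.6, -0.4, 0.4]
width: 85.5
gripper_force: 0.0
clock: 33.43
eef_pos: [614.7, -194.8, 124.4]
tool_rot: [-3.14, -0.0, 1.412]
force: [1.0, -0.1, 0.2]
width: 85.4
gripper_force: 0.0
[ 0.21679676  0.7445745   0.07901359  1.62847297 -0.07688895  0.77290812
  0.17137304]
at [ 614.7 -194.8  124.4] tool rows shift [-0.001   0.0012  0.0914] x axis yaw 80.9 tilt 0.08
turn z deg -0.5
blue [275.84815951 213.09355828] [269 190  15  47 652] [ 613.82529953 -189.22428349   50.        ]
(np.float64(279.42401212176037), np.float64(220.69716259762853))
```

```bash
python3 -m handwheel '[[[0,0,-0.5],[-0.001,0,0.03],0],[[0,0,0],[0,0,0.03],0],[[0,0,0],[0,0,0.025],0],[[0,0,0],[0,0,0.014],0],[[0,0,0],[0,0,0.007],0]]'
python3 -m handwheel '[[[0,0,0],[0,0,0],0],[[0,0,0],[0,0,0],0.5],[[0,0,0],[0,0,0],0.8],[[0,0,0],[0,0,0],1],[[0,0,0],[0,0,0],1]]'
python3 -m handwheel '[[[0,0,0],[0,0,0],1],[[0,0,0],[0,0,0],1],[[0,0,0],[0,0,0],1],[[0,0,0],[0,0,0],1]]'
python3 - <<'E'
from h import *
go(615.6,-195.9,18,89.4); print(ctrl.read_state()['force'])
E
```

```text
clock: 33.9
eef_pos: [614.0, -196.2, 17.2]
tool_rot: [-3.139, 0.0, 1.424]
force: [-0.4, 0.8, -0.4]
width: 85.4
gripper_force: 0.0
clock: 34.32
eef_pos: [615.7, -197.0, 20.0]
tool_rot: [3.139, 0.001, 1.425]
force: [-0.9, -0.2, 0.3]
width: 38.6
gripper_force: 0.0
clock: 34.65
eef_pos: [615.3, -196.9, 19.4]
tool_rot: [3.141, 0.0, 1.425]
force: [-0.4, -0.7, 3.6]
width: 10.9
gripper_force: 59.4
at [ 615.3 -196.9   19.4] tool rows shift [0.001  0.0002 0.0014] x axis yaw 81.62 tilt 0.07
turn z deg -7.78
[-0.37564438 -0.68209964  3.63319298]
```

```bash
python3 -m handwheel '[[[0,0,-1.5],[0,0,0],1],[[0,0,-2],[0,0,0],1],[[0,0,-2],[0,0,0],1],[[0,0,-1.5],[0,0,0],1],[[0,0,-0.8],[0,0,0],1]]'
python3 -m handwheel '[[[0,0,0],[0.004,0,0],1],[[0,0,0],[0.008,0,0],1],[[0,0,0],[0.008,0,0],1],[[0,0,0],[0.006,0,0],1],[[0,0,0],[0,0,0],1]]'
python3 - <<'E'
from h import *
go(613.9,-140,19,89.4); snap('wrist','w18'); print(ctrl.read_state()['force'])
# expected tray from handle, vs part blobs
blobs('w18','red'); blobs('w18','green')
T=tool(); a=np.radians(89.4); c=T[:2,3]+125*np.array([np.cos(a),np.sin(a)]); R=np.array([[np.cos(a),-np.sin(a)],[np.sin(a),np.cos(a)]])
for n,p in(('boss',(0,-26)),('clevis',(-48.7,26))): print(n,proj('w18',(*(c+R@p),27)),c+R@p)
E
```

```text
clock: 35.07
eef_pos: [616.8, -195.8, 19.4]
tool_rot: [3.138, -0.0, 1.565]
force: [5.8, 2.6, 4.6]
width: 11.1
gripper_force: 59.8
clock: 35.48
eef_pos: [614.6, -173.3, 19.4]
tool_rot: [-3.141, 0.004, 1.563]
force: [0.4, -3.4, 7.0]
width: 11.0
gripper_force: 59.6
at [ 614.6 -173.3   19.4] tool rows shift [ 0.0333 -0.001   0.0002] x axis yaw 89.56 tilt 0.24
turn z deg 0.16
[ 0.15631479 -3.47057484  7.14176048]
red [338.6  20.4] [299, 0, 85, 49, 3237] xy at z22 [640.5 -56.9] minrect ((341.0, 24.0), (48.0, 84.0), 90.0)
green [221.9 114.5] [174, 76, 91, 79, 6470] xy at z22 [589.4 -94.1] minrect ((219.10211181640625, 114.87889099121094), (78.52543640136719, 88.75873565673828), 88.49256896972656)
boss (np.float64(345.74945938632396), np.float64(-7.246583466923937)) [641.89826372 -48.56543796]
clevis (np.float64(220.12672682826036), np.float64(120.68242919302988)) [589.39113903 -96.71823493]
```

```bash
python3 -m handwheel '[[[0,0,0],[0.006,-0.0005,0],1],[[0,0,0],[0.012,-0.0005,0],1],[[0,0,0],[0.012,0,0],1],[[0,0,0],[0.012,0,0],1],[[0,0,0],[0.012,0,0],1]]'
python3 -m handwheel '[[[0,0,0],[0.012,0,0],1],[[0,0,0],[0.012,0,0],1],[[0,0,0],[0.012,0,0],1],[[0,0,0],[0.012,0,0],1],[[0,0,0],[0.008,0,0],1]]'
python3 -m handwheel '[[[0,0,0],[0,0,0],1],[[0,0,0],[0,0,0],1]]'
python3 - <<'E'
from h import *
y=tool()[1,3]; go(616.4+.0108*(y-91.5),91.5,19.4,89.4); s=ctrl.read_state(); print(s['force'],s['torque'])
E
```

```text
clock: 35.95
eef_pos: [613.9, -121.6, 19.3]
tool_rot: [3.142, 0.006, 1.561]
force: [0.2, -7.6, 6.4]
width: 11.0
gripper_force: 59.6
clock: 36.37
eef_pos: [614.7, -64.6, 19.3]
tool_rot: [-3.142, 0.006, 1.562]
force: [0.8, -8.8, 7.3]
width: 11.3
gripper_force: 59.8
clock: 36.53
eef_pos: [614.8, -62.4, 19.3]
tool_rot: [-3.141, 0.003, 1.564]
force: [0.5, -1.8, 7.2]
width: 11.1
gripper_force: 59.8
at [614.8 -62.4  19.3] tool rows shift [ 0.1539 -0.0012 -0.0005] x axis yaw 89.58 tilt 0.17
turn z deg 0.18
[ 0.51275373 -1.82210623  7.17304547] [-0.27356069  0.00506382 -0.03964085]
```

```bash
python3 -m handwheel '[[[0,0,0],[0.008,-0.0005,0],1],[[0,0,0],[0.01,-0.0005,0],1],[[0,0,0],[0.01,0,0],1],[[0,0,0],[0.01,0,0],1],[[0,0,0],[0.01,0,0],1]]'
python3 -m handwheel '[[[0,0,0],[0.01,0,0],1],[[0,0,0],[0.01,0,0],1],[[0,0,0],[0.01,0,0],1],[[0,0,0],[0.01,0,0],1],[[0,0,0],[0.01,0,0],1]]'
python3 -m handwheel '[[[0,0,0],[0.01,0,0],1],[[0,0,0],[0.01,0,0],1],[[0,0,0],[0.01,0,0],1],[[0,0,0],[0.008,0,0],1],[[0,0,0],[0.006,0,0],1]]'
python3 - <<'E'
from h import *
y=tool()[1,3]; go(616.4+.0108*(y-91.5),91.5,19.4,89.4); s=ctrl.read_state(); print(s['force'],s['torque'])
E
```

```text
clock: 36.95
eef_pos: [614.2, -18.2, 19.3]
tool_rot: [-3.142, 0.007, 1.56]
force: [-0.3, -8.9, 8.8]
width: 10.9
gripper_force: 59.8
clock: 37.37
eef_pos: [614.8, 31.5, 19.4]
tool_rot: [-3.142, 0.007, 1.56]
force: [0.4, -10.1, 9.3]
width: 10.9
gripper_force: 59.9
clock: 37.78
eef_pos: [615.4, 76.0, 19.3]
tool_rot: [-3.141, 0.007, 1.561]
force: [-0.4, -11.0, 9.7]
width: 11.3
gripper_force: 60.0
at [615.4  76.   19.3] tool rows shift [ 0.0155  0.0007 -0.0002] x axis yaw 89.45 tilt 0.39
turn z deg 0.05
[ -0.44176507 -11.02223136   9.65582226] [-1.50886598 -0.06741081 -0.02488081]
```

Nearly home; pushing slowly until the stop wall is felt.

```bash
python3 -m handwheel '[[[0,0,0],[0.005,0,0],1],[[0,0,0],[0.004,0,0],1],[[0,0,0],[0.002,0,0],1],[[0,0,0],[0.001,0,0],1],[[0,0,0],[0,0,0],1]]'
python3 -m handwheel '[[[0,0,0],[0.001,0,0],1],[[0,0,0],[0.001,0,0],1],[[0,0,0],[0.001,0,0],1]]'
python3 -m handwheel '[[[0,0,0],[0.001,0,0],1],[[0,0,0],[0.001,0,0],1],[[0,0,0],[0,0,0],1]]'
python3 -m handwheel '[[[0,0,0],[0.001,0,0],1],[[0,0,0],[0.001,0,0],1],[[0,0,0],[0,0,0],1]]'
```

```text
clock: 38.2
eef_pos: [615.5, 87.4, 19.3]
tool_rot: [-3.141, 0.007, 1.561]
force: [-0.3, -8.9, 9.9]
width: 11.3
gripper_force: 60.0
clock: 38.45
eef_pos: [615.5, 89.6, 19.4]
tool_rot: [-3.141, 0.008, 1.56]
force: [0.3, -10.5, 10.5]
width: 11.1
gripper_force: 60.1
clock: 38.7
eef_pos: [615.6, 89.8, 19.3]
tool_rot: [-3.141, 0.01, 1.559]
force: [0.0, -13.0, 10.5]
width: 11.1
gripper_force: 60.2
clock: 38.95
eef_pos: [615.5, 89.8, 19.3]
tool_rot: [-3.141, 0.012, 1.558]
force: [-0.1, -16.6, 10.6]
width: 11.1
gripper_force: 60.2
```

```bash
python3 -m handwheel '[[[0,0,0],[0,0,0],0.6],[[0,0,0],[0,0,0],0.4],[[0,0,0],[0,0,0],0.2],[[0,0,0],[0,0,0],0],[[0,0,0],[0,0,0],0]]'
python3 -m handwheel '[[[0,0,0],[0,0,0],0],[[0,0,0],[0,0,-0.02],0],[[0,0,0],[0,0,-0.04],0],[[0,0,0],[0,0,-0.04],0],[[0,0,0],[0,0,-0.04],0]]'
python3 -m handwheel '[[[0,0,0],[0,0,-0.02],0],[[0,0,0],[0,0,-0.02],0],[[0,0,0],[0,0,-0.02],0],[[0,0,0],[0,0,0],0],[[0,0,0],[0,0,0],0]]'
python3 - <<'E'
from h import *
snap('wrist','w19'); go(517.5,-430,180,106.6); blobs('w19','red'); blobs('w19','green'); print(ctrl.read_state()['qpos'])
a=np.radians(89.4); R=np.array([[np.cos(a),-np.sin(a)],[np.sin(a),np.cos(a)]]); c=np.array([617.3,215.8])
for n,p in(('boss',(0,-26)),('clevis',(-48.7,26)),('handle',(-125,0))): print(n,(c+R@p).round(1),proj('w19',(*(c+R@p),27)))
px=np.load('pics/w19.npz')['px'].astype(int); r,g,b=px[...,0],px[...,1],px[...,2]
m=(b>1.5*r)&(b>1.2*g)&(b>35); k,l,s,cc=cv2.connectedComponentsWithStats(m.astype(np.uint8))
for i in range(1,k):
    if s[i][4]>100: print('blue',cc[i],s[i])
E
```

```text
clock: 39.37
eef_pos: [614.8, 101.2, 18.1]
tool_rot: [-3.14, 0.0, 1.563]
force: [0.5, 0.5, -0.2]
width: 70.9
gripper_force: 0.0
clock: 39.78
eef_pos: [614.8, 100.5, 159.6]
tool_rot: [-3.14, 0.001, 1.562]
force: [1.9, 0.6, -0.2]
width: 85.3
gripper_force: 0.0
clock: 40.2
eef_pos: [616.0, 100.7, 219.6]
tool_rot: [3.139, -0.0, 1.562]
force: [0.2, 0.2, -0.7]
width: 85.4
gripper_force: 0.0
at [615.1 100.6 218.3] tool rows shift [-0.5314 -0.093   0.0385] x axis yaw 89.5 tilt 0.04
turn z deg -17.1
red [301.3  79. ] [286, 61, 33, 36, 804] xy at z22 [642.7 215.6] minrect ((302.0, 78.5), (35.0, 32.0), 90.0)
red [418.1 190.5] [404, 150, 29, 82, 1532] xy at z22 [784.9  91.6] minrect ((418.15997314453125, 190.37998962402344), (19.657569885253906, 82.16580963134766), 8.130102157592773)
green [254.8 124.6] [239, 109, 32, 33, 1017] xy at z22 [591.6 169. ] minrect ((254.5, 125.0), (32.0, 31.0), 90.0)
[-0.28975733  0.60616848  0.13508392  1.61292238 -0.09555879  0.92962094
 -0.12985183]
boss [643.3 215.5] (np.float64(302.2189144131925), np.float64(78.53875969996815))
clevis [590.8 167.4] (np.float64(253.7794972462724), np.float64(126.26479497892542))
handle [616.   90.8] (np.float64(277.2360466376627), np.float64(193.38776245110168))
blue [219.30080483  72.79225352] [ 209    0   21  150 1988]
blue [336.0678481   73.05620253] [ 327    0   20  150 1975]
blue [127.9078341  141.11981567] [101 134  49  20 434]
blue [276.16184971 193.03468208] [271 177  12  33 346]
```

```bash
python3 -m handwheel '[[[0,0,0],[-0.038,-0.0066,0.002],0],[[0,0,0],[-0.038,-0.0066,0.002],0],[[0,0,0],[-0.038,-0.0066,0.002],0],[[0,0,0],[-0.038,-0.0066,0.002],0],[[0,0,0],[-0.038,-0.0066,0.002],0]]'
python3 -m handwheel '[[[0,0,0],[-0.038,-0.0066,0.002],0],[[0,0,0],[-0.038,-0.0066,0.002],0],[[0,0,0],[-0.038,-0.0066,0.002],0],[[0,0,0],[-0.038,-0.0066,0.002],0],[[0,0,0],[-0.038,-0.0066,0.002],0]]'
python3 -m handwheel '[[[0,0,0],[-0.038,-0.0066,0.002],0],[[0,0,0],[-0.038,-0.0066,0.002],0],[[0,0,0],[-0.038,-0.0066,0.002],0],[[0,0,0],[-0.038,-0.0066,0.002],0],[[0,0,-5.7],[0,0,0],0]]'
python3 -m handwheel '[[[0,0,-5.7],[0,0,0],0],[[0,0,-5.7],[0,0,0],0],[[0,0,0],[0,0,0],0],[[0,0,0],[0,0,0],0],[[0,0,0],[0,0,0],0]]'
python3 - <<'E'
from h import *
d=np.load('pics/w19.npz')
for u in(219,336): print('rail end',onz('w19',u,149.5,12).round(1), onz('w19',u,149.5,0).round(1))
snap('wrist','w20'); go(517.5,-430,30,106.6); print(ctrl.read_state()['qpos'])
px=np.load('pics/w20.npz')['px'].astype(int); r,g,b=px[...,0],px[...,1],px[...,2]
m=(r>1.8*g)&(r>2.5*b)&(r>80); k,l,s,c=cv2.connectedComponentsWithStats(m.astype(np.uint8))
for i in range(1,k):
    if s[i][4]>100: print('or',c[i],s[i],onz('w20',*c[i],12)[:2])
pts=np.argwhere(m)[:,::-1].astype(np.float32); rc=cv2.minAreaRect(pts); print(rc)
W=np.array([onz('w20',*p,14)[:2] for p in pts]).astype(np.float32); print('world',cv2.minAreaRect(W))
print('exp fin',proj('w20',(517.5,-430,46)))
m2=(px.sum(2)<110); m2[300:]=0; k,l,s,c=cv2.connectedComponentsWithStats(m2.astype(np.uint8))
for i in range(1,k):
    if s[i][4]>80: print('dark',c[i],s[i])
E
```

```text
clock: 40.67
eef_pos: [579.1, -90.7, 206.8]
tool_rot: [-3.138, 0.0, 1.562]
force: [-0.6, -1.0, 0.7]
width: 85.5
gripper_force: 0.0
clock: 41.08
eef_pos: [544.5, -280.2, 196.8]
tool_rot: [-3.139, -0.001, 1.562]
force: [0.4, 0.2, 0.2]
width: 85.2
gripper_force: 0.0
clock: 41.5
eef_pos: [512.0, -440.8, 188.2]
tool_rot: [-3.135, 0.006, 1.651]
force: [-1.2, -1.6, 0.4]
width: 85.6
gripper_force: 0.0
clock: 41.92
eef_pos: [517.9, -430.3, 189.8]
tool_rot: [-3.14, -0.001, 1.858]
force: [0.6, -0.1, -0.3]
width: 85.4
gripper_force: 0.0
rail end [547.9 140.8  12. ] [545.6 139.5   0. ]
rail end [685.6 139.6  12. ] [688.  138.3   0. ]
at [ 518.  -430.4  190.1] tool rows shift [ 0.0004 -0.0003  0.1601] x axis yaw 106.49 tilt 0.07
turn z deg -0.11
[ 0.63374047  0.70527275  0.03104212  1.48660931 -0.02411833  0.95115445
  0.95912943]
or [292.01860465 188.87906977] [283 183  20  14 215] [ 533.48797622 -426.06738054]
((284.3310546875, 189.47242736816406), (14.28382396697998, 35.95869445800781), 85.2363510131836)
world ((525.1297607421875, -428.8037109375), (40.1364860534668, 16.396976470947266), 21.420446395874023)
exp fin (np.float64(277.36279845874907), np.float64(196.24002593243037))
dark [428.68220339  77.15254237] [397  65  69  30 236]
dark [408.85443038 130.91455696] [371 116  70  30 316]
dark [394.97826087 135.31521739] [387 130  18  11  92]
dark [342.5752523  281.30276437] [ 287  258  105   42 2279]
dark [430.77903119 288.98938288] [ 385  269  115   31 1507]
dark [179.59118236 289.23446894] [163 272  29  28 499]
```

Run:
```python
from h import *
px=np.load('pics/w20.npz')['px']; hsv=cv2.cvtColor(px,cv2.COLOR_RGB2HSV)
m=((hsv[...,0]<16)&(hsv[...,1]>150)&(hsv[...,2]>50)).astype(np.uint8); m[300:]=0
k,l,s,c=cv2.connectedComponentsWithStats(m)
for i in range(1,k):
    if s[i][4]>60: print('or',c[i].round(1),s[i].tolist(),onz('w20',*c[i],14)[:2].round(1))
# fin: dark low saturation near the expected top
g=px[150:240,255:305].mean(2).astype(int)[::6,::4]; print(g)
yaw=np.radians(106.49)
for n,t in(('bar+',(0,74,16)),('bar-',(0,-74,16)),('fin top',(0,0,46)),('fin base',(0,0,16))):
    X=np.array([517.5,-430,t[2]])+np.array([np.cos(yaw-np.pi/2)*t[1],np.sin(yaw-np.pi/2)*t[1],0]); print(n,np.round(proj('w20',X),1))
```

```text
or [276.9 189.8] [224, 181, 106, 19, 1608] [ 517.4 -431.4]
or [337.7 189.1] [333, 181, 11, 17, 173] [ 582.2 -411.4]
or [216.1 191.1] [211, 183, 11, 17, 173] [ 452.7 -452.1]
[[146 144 149 148 147 148 149 145 149 149 147 149 143]
 [146 105 143  83 149 146 149 149 149 147 145 145 149]
 [149 143  74 104 145 147 144 146 149 147 145 149 150]
 [149 149 148 147 144 146 145 148 148 148 149 149 149]
 [147 149 149 149 149 147 147 147 149 137 133 140 137]
 [123 123 125 124 127 115 116 119 121 118 112 112 112]
 [ 96  96  96  96  57  46  46  64  93  92  92  93  95]
 [ 95  96  95  84  48  49  49  52  92  92  92  93  95]
 [ 95  96  96  78  47  49  49  53  95  93  93  92  91]
 [145 131 111 105  51  48  49  47 130 147 131 136 143]
 [150 147 114 105 104 106 149 145 146 146 149 149 149]
 [149 147 105 103 106 147 150 144 148 145 148 147 148]
 [147 149 149 150 149 149 148 146 148 148 150 148 150]
 [149 148 150 150 151 148 150 148 148 147 148 147 149]
 [150 150 150 150 145 150 149 150 147 149 149 149 150]]
bar+ [344.1 189.1]
bar- [210.6 189.1]
fin top [277.4 196.2]
fin base [277.3 189.1]
```

```bash
python3 -m handwheel '[[[0,0,-1],[-0.001,0,0.03],0],[[0,0,0],[0,0,0.03],0],[[0,0,0],[0,0,0.03],0],[[0,0,0],[0,0,0.03],0],[[0,0,0],[0,0,0.025],0]]'
python3 -m handwheel '[[[0,0,0],[0,0,0.015],0],[[0,0,0],[0,0,0.01],0],[[0,0,0],[0,0,0],0],[[0,0,0],[0,0,0],0],[[0,0,0],[0,0,0],0.6]]'
python3 -m handwheel '[[[0,0,0],[0,0,0],1],[[0,0,0],[0,0,0],1],[[0,0,0],[0,0,0],1],[[0,0,0],[0,0,0],1],[[0,0,0],[0,0,0],1]]'
python3 -m handwheel '[[[0,0,0],[0,0,0],1],[[0,0,0],[0,0,0],1],[[0,0,0],[0,0,0],1],[[0,0,0],[0,0,0],1],[[0,0,0],[0,0,0],1]]'
```

```text
clock: 42.38
eef_pos: [518.0, -431.0, 43.7]
tool_rot: [-3.14, -0.001, 1.877]
force: [0.6, 0.7, -0.3]
width: 85.6
gripper_force: 0.0
clock: 42.8
eef_pos: [519.6, -432.7, 22.5]
tool_rot: [3.14, 0.003, 1.877]
force: [-0.2, 0.2, 0.6]
width: 75.0
gripper_force: 0.0
clock: 43.22
eef_pos: [518.7, -432.0, 21.4]
tool_rot: [3.141, 0.001, 1.877]
force: [-4.7, 4.0, 19.2]
width: 12.7
gripper_force: 60.0
clock: 43.63
eef_pos: [518.9, -432.2, 21.4]
tool_rot: [3.141, 0.001, 1.877]
force: [-1.3, -0.2, 5.1]
width: 12.6
gripper_force: 59.4
```

```bash
python3 -m handwheel '[[[0,0,0],[0,0,-0.01],1],[[0,0,0],[0,0,-0.03],1],[[0,0,0],[0,0,-0.04],1],[[0,0,0],[0,0,-0.04],1],[[0,0,0],[0,0,-0.03],1]]'
python3 -m handwheel '[[[0,0,6],[0,0,-0.01],1],[[0,0,6],[0,0,0],1],[[0,0,6.1],[0,0,0],1],[[0,0,0],[0,0,0],1],[[0,0,0],[0,0,0],1]]'
python3 -m handwheel '[[[0,0,0],[0.02,0.0066,0],1],[[0,0,0],[0.0399,0.0066,0],1],[[0,0,0],[0.0399,0.0066,0],1],[[0,0,0],[0.0399,0.0066,0],1],[[0,0,0],[0.0399,0.0066,0],1]]'
python3 -m handwheel '[[[0,0,0],[0.0399,0.0066,0],1],[[0,0,0],[0.0399,0.0066,0],1],[[0,0,0],[0.0399,0.0066,0],1],[[0,0,0],[0.0399,0.0066,0],1],[[0,0,0],[0.0399,0.0066,0],1]]'
python3 -m handwheel '[[[0,0,0],[0.0399,0.0066,0],1],[[0,0,0],[0.0399,0.0066,0],1],[[0,0,0],[0.03,0.0066,0],1],[[0,0,0],[0.02,0.0,0],1],[[0,0,0],[0,0,0],1]]'
python3 -m handwheel '[[[0,0,0],[0,0,0.03],1],[[0,0,0],[0,0,0.02],1],[[0,0,0],[0,0,0],1],[[0,0,0],[0,0,0],1],[[0,0,0],[0,0,0],1]]'
python3 - <<'E'
from h import *
go(616.8,125,100,89.4); print(ctrl.read_state()['qpos'],ctrl.read_state()['gripper_force'])
E
```

```text
clock: 44.05
eef_pos: [518.8, -432.1, 174.0]
tool_rot: [3.141, 0.002, 1.877]
force: [1.0, -0.1, -0.6]
width: 13.2
gripper_force: 58.6
clock: 44.47
eef_pos: [518.2, -431.2, 180.6]
tool_rot: [-3.14, -0.0, 1.565]
force: [0.5, -0.2, -0.6]
width: 13.0
gripper_force: 58.6
clock: 44.88
eef_pos: [552.9, -250.6, 180.3]
tool_rot: [-3.141, -0.0, 1.564]
force: [0.4, 0.6, -1.2]
width: 12.9
gripper_force: 58.6
clock: 45.3
eef_pos: [587.8, -51.3, 180.4]
tool_rot: [-3.141, 0.0, 1.565]
force: [0.3, 0.4, 0.1]
width: 12.8
gripper_force: 58.6
clock: 45.72
eef_pos: [608.5, 84.3, 179.9]
tool_rot: [-3.14, -0.004, 1.574]
force: [0.3, 0.4, -1.2]
width: 12.8
gripper_force: 58.6
clock: 46.13
eef_pos: [609.7, 75.7, 131.4]
tool_rot: [3.141, 0.0, 1.562]
force: [-0.2, 0.7, -1.5]
width: 13.0
gripper_force: 58.6
at [609.7  75.7 131.4] tool rows shift [0.0494 0.0066 0.0314] x axis yaw 89.48 tilt 0.07
turn z deg 0.08
[-0.25325725  0.69986215  0.13618283  1.71745288 -0.13026306  0.73209088
 -0.06077786] 58.624699115753174
```

```bash
cat >> h.py <<'E'
def orange(n,z):
    px=np.load('pics/'+n+'.npz')['px']; hsv=cv2.cvtColor(px,cv2.COLOR_RGB2HSV)
    m=((hsv[...,0]<16)&(hsv[...,1]>140)&(hsv[...,2]>45)).astype(np.uint8)
    k,l,s,c=cv2.connectedComponentsWithStats(m)
    for i in range(1,k):
        if s[i][4]>50: print('or',c[i].round(1),s[i].tolist(),onz(n,*c[i],z)[:2].round(1))
E
python3 - <<'E'
from h import *
snap('wrist','w21'); orange('w21',48)
a=np.radians(89.4); R=np.array([[np.cos(a),-np.sin(a)],[np.sin(a),np.cos(a)]]); c=np.array([617.8,216.2])
for p in((-90,77),(-90,-77)): print('hook',(c+R@p).round(1),[np.round(proj('w21',(*(c+R@p),z)),1) for z in(51,40)])
T=tool()
for p in((1,74,-5.4),(1,-74,-5.4)): print('clip end bottom?',np.round(proj('w21',(T@[p[0],p[1],21.4-16,1])[:3]),1))
E
```

```text
or [320.7  28.5] [297, 0, 50, 59, 1689] [640.  210.3]
or [473.2 186.8] [451, 133, 46, 110, 2974] [765.8  98.8]
or [191.3 151.4] [181, 139, 21, 26, 405] [544.2 128.3]
or [381.5 150.4] [371, 139, 23, 25, 391] [689.3 127.8]
or [157.5 257.2] [145, 239, 28, 37, 764] [506.4  39.2]
or [276.8 255.2] [172, 238, 211, 39, 6046] [608.7  40.2]
or [395.6 257.7] [381, 239, 28, 38, 773] [710.6  36.7]
hook [539.9 127. ] [array([184.6, 153.7]), array([188.7, 151.9])]
hook [693.9 125.4] [array([388.6, 154.1]), array([383.5, 152.3])]
clip end bottom? [410.5 260. ]
clip end bottom? [147.4 259.8]
```

```bash
python3 -m handwheel '[[[0,0,0],[0.017,0.0025,0],1],[[0,0,0],[0.017,0.0025,0],1],[[0,0,0],[0.016,0.0025,0],1],[[0,0,0],[0,0,0.025],1],[[0,0,0],[0,0,0.02],1]]'
python3 -m handwheel '[[[0,0,0],[0,0,0],1],[[0,0,0],[0,0,0],1],[[0,0,0],[0,0,0],1],[[0,0,0],[0,0,0],1]]'
python3 - <<'E'
from h import *
snap('wrist','w22'); snap('top','t22'); snap('side','s22'); orange('w22',48); go(617.2,125,30.4,89.4)
a=np.radians(89.4); R=np.array([[np.cos(a),-np.sin(a)],[np.sin(a),np.cos(a)]]); c=np.array([617.8,216.2])
for p in((-90,77),(-90,-77)): print('hook',(c+R@p).round(1),[np.round(proj('w22',(*(c+R@p),z)),1) for z in(51,40)])
for n in('t22','s22'): print(n); orange(n,50)
E
```

```text
clock: 46.6
eef_pos: [618.7, 129.0, 87.0]
tool_rot: [3.137, -0.002, 1.565]
force: [-0.3, 0.5, -1.8]
width: 12.8
gripper_force: 58.8
clock: 46.93
eef_pos: [618.3, 126.2, 87.3]
tool_rot: [3.139, -0.0, 1.561]
force: [0.5, -0.3, -0.5]
width: 12.9
gripper_force: 58.7
or [313.8  96.1] [288, 69, 56, 56, 1917] [639.9 215.1]
or [484.1 259.6] [457, 201, 56, 118, 3674] [762.3 107.7]
or [276.4 251.9] [145, 207, 264, 70, 8759] [617.3 115.5]
at [617.8 126.2  86.8] tool rows shift [-0.0012 -0.0007  0.0564] x axis yaw 89.46 tilt 0.11
turn z deg 0.06
hook [539.9 127. ] [array([159.7, 239.2]), array([165.6, 232.9])]
hook [693.9 125.4] [array([391.4, 239.2]), array([385.6, 232.9])]
t22
or [226.4 153. ] [212, 150, 30, 7, 185] [775.7  84.6]
or [208.5 214.8] [205, 201, 8, 26, 114] [568.7 128. ]
s22
or [68.4 16.3] [0, 0, 162, 39, 1630] [2835.3 -752. ]
or [360.9  41.4] [336, 13, 60, 53, 1444] [ 1143.  -1477.9]
or [411.3 116.8] [381, 86, 48, 57, 1123] [ 560.9 -825.8]
or [335.5 105.9] [318, 89, 62, 35, 264] [ 835.4 -727.8]
or [422.9 179.5] [407, 168, 34, 19, 376] [ 366.7 -471.8]
or [185.4 232. ] [171, 220, 29, 25, 252] [755.3 116. ]
or [219.1 253.4] [197, 236, 49, 35, 513] [634.8 116.3]
or [186.2 285.5] [179, 275, 16, 21, 250] [623.6 229.6]
or [245.1 281.6] [242, 274, 7, 16, 76] [527.8 141.6]
```

Run:
```python
from h import *
px=np.load('pics/w22.npz')['px']; hsv=cv2.cvtColor(px,cv2.COLOR_RGB2HSV)
m=((hsv[...,0]<16)&(hsv[...,1]>140)&(hsv[...,2]>45)); m[:,430:]=0
for v in range(207,278,4):
    u=np.flatnonzero(m[v,100:430])+100
    if len(u):
        g=np.flatnonzero(np.diff(u)>1); st=[u[0],*u[g+1]]; en=[*u[g],u[-1]]; print(v,[(int(a),int(b)) for a,b in zip(st,en)])
T=tool()
for zz in (21.4-16,21.4): print([np.round(proj('w22',(T@[x,y,zz,1])[:3]),1) for x in(-9,10) for y in(-74,74)])
```

```text
207 [(372, 374)]
211 [(174, 179), (372, 378)]
215 [(170, 175), (371, 382)]
219 [(166, 181), (371, 387)]
223 [(162, 181), (370, 391)]
227 [(157, 181), (371, 388), (390, 396)]
231 [(155, 162), (164, 181), (371, 386), (390, 397)]
235 [(156, 162), (164, 181), (371, 386), (390, 396)]
239 [(154, 173), (178, 374), (380, 398)]
243 [(150, 169), (175, 377), (384, 402)]
247 [(146, 166), (173, 380), (387, 406)]
251 [(145, 165), (172, 252), (262, 266), (288, 292), (302, 382), (388, 408)]
255 [(146, 166), (172, 251), (303, 381), (387, 407)]
259 [(146, 166), (172, 250), (304, 381), (387, 407)]
263 [(147, 167), (173, 239), (315, 380), (386, 406)]
267 [(148, 167), (173, 236), (317, 380), (386, 406)]
271 [(148, 168), (174, 235), (318, 379), (385, 405)]
275 [(149, 169), (174, 234), (319, 379), (385, 404)]
[array([148.9, 274.9]), array([405.5, 274.8]), array([144.2, 244.7]), array([410.2, 244.7])]
[array([159.3, 261.7]), array([395. , 261.6]), array([155.4, 233.6]), array([398.9, 233.6])]
```

```bash
python3 -m handwheel '[[[0,0,0],[-0.001,-0.0007,0.01],1],[[0,0,0],[0,0,0.01],1],[[0,0,0],[0,0,0.005],1],[[0,0,0],[0,0,0],1],[[0,0,0],[0,0,0],1]]'
python3 -m handwheel '[[[0,0,0],[0,0,0.004],1],[[0,0,0],[0,0,0.004],1],[[0,0,0],[0,0,0.004],1],[[0,0,0],[0,0,0],1]]'
python3 -m handwheel '[[[0,0,0],[0,0,0.003],1],[[0,0,0],[0,0,0.003],1],[[0,0,0],[0,0,0.003],1],[[0,0,0],[0,0,0],1]]'
```

```text
clock: 47.5
eef_pos: [616.0, 125.1, 59.7]
tool_rot: [-3.141, 0.001, 1.562]
force: [-0.2, -0.4, -1.6]
width: 12.8
gripper_force: 58.8
clock: 47.83
eef_pos: [616.0, 125.3, 47.9]
tool_rot: [-3.141, 0.0, 1.562]
force: [1.2, -0.2, -1.0]
width: 13.2
gripper_force: 59.0
clock: 48.17
eef_pos: [615.8, 125.2, 38.8]
tool_rot: [-3.141, 0.001, 1.562]
force: [0.4, 0.3, -2.7]
width: 12.8
gripper_force: 58.6
```

```bash
python3 -m handwheel '[[[0,0,0],[0,0,0.002],1],[[0,0,0],[0,0,0.002],1],[[0,0,0],[0,0,0.001],1],[[0,0,0],[0,0,0],1]]'; python3 -c "
from h import *
go(616.5,125,30.4,89.4);s=ctrl.read_state();print(s['force'],s['torque'])"
```

```text
clock: 48.5
eef_pos: [616.2, 125.2, 34.3]
tool_rot: [-3.141, 0.001, 1.562]
force: [0.3, -1.2, -0.6]
width: 12.6
gripper_force: 58.7
at [616.2 125.2  34.3] tool rows shift [-0.0002  0.0003  0.0039] x axis yaw 89.47 tilt 0.03
turn z deg 0.07
[ 0.34420757 -1.19904058 -0.60236668] [ 0.04023213 -0.22868436  0.00108941]
```

Run:
```python
from h import *
snap('wrist','w23'); snap('side','s23')
px=np.load('pics/w23.npz')['px']; hsv=cv2.cvtColor(px,cv2.COLOR_RGB2HSV)
m=((hsv[...,0]<16)&(hsv[...,1]>140)&(hsv[...,2]>45)); m[:,450:]=0
for v in range(150,330,6):
    u=np.flatnonzero(m[v,90:450])+90
    if len(u):
        g=np.flatnonzero(np.diff(u)>1); st=[u[0],*u[g+1]]; en=[*u[g],u[-1]]; print(v,[(int(a),int(b)) for a,b in zip(st,en) if b-a>2])
T=tool()
for zz in (21.4-16,21.4): print('clip pred',[np.round(proj('w23',(T@[x,y,zz,1])[:3]),1).tolist() for x in(-8,10) for y in(-74,74)])
for z in(51,27): print('hooks pred',z,[np.round(proj('w23',(x,126.2,z)),1).tolist() for x in(616.8-77,616.8+77)])
```

```text
234 [(149, 158), (402, 409)]
240 [(141, 172), (178, 375), (381, 407), (409, 417)]
246 [(131, 167), (173, 380), (386, 424)]
252 [(121, 166), (172, 217), (219, 236), (238, 251), (303, 382), (388, 432)]
258 [(111, 167), (172, 250), (304, 381), (387, 440)]
264 [(100, 167), (173, 238), (315, 380), (386, 448)]
270 [(100, 168), (174, 236), (318, 379), (385, 449)]
276 [(101, 142), (175, 234), (320, 379), (385, 403), (412, 448)]
282 [(102, 130), (422, 447)]
288 [(104, 117), (432, 446)]
clip pred [[149.2, 273.9], [407.2, 273.9], [144.8, 245.2], [411.7, 245.3]]
clip pred [[159.7, 260.7], [396.5, 260.7], [156.0, 234.0], [400.3, 234.1]]
hooks pred 51 [[123.9, 281.9], [436.0, 279.5]]
hooks pred 27 [[144.5, 259.2], [414.5, 257.0]]
```

```bash
python3 -m handwheel '[[[0,0,0],[0,0,0.0015],1],[[0,0,0],[0,0,0],1]]'
python3 -m handwheel '[[[0,0,0],[0,0,0.0015],1],[[0,0,0],[0,0,0],1]]'
python3 -m handwheel '[[[0,0,0],[0,0,0.0015],1],[[0,0,0],[0,0,0],1]]'
python3 -m handwheel '[[[0,0,0],[0,0,0.0015],1],[[0,0,0],[0,0,0],1]]'
python3 -m handwheel '[[[0,0,0],[0,0,0.001],1],[[0,0,0],[0,0,0],1]]'
```

```text
clock: 48.77
eef_pos: [615.9, 125.2, 32.8]
tool_rot: [-3.141, 0.001, 1.562]
force: [0.2, -0.0, -2.4]
width: 13.0
gripper_force: 58.6
clock: 48.93
eef_pos: [616.4, 125.3, 31.4]
tool_rot: [3.141, 0.0, 1.562]
force: [1.4, 0.9, -1.6]
width: 12.7
gripper_force: 58.8
clock: 49.1
eef_pos: [616.4, 125.2, 30.4]
tool_rot: [3.141, 0.0, 1.562]
force: [1.1, -0.5, 2.1]
width: 12.7
gripper_force: 59.3
clock: 49.27
eef_pos: [616.4, 125.3, 30.3]
tool_rot: [3.141, 0.0, 1.561]
force: [-2.1, -0.5, 12.6]
width: 12.9
gripper_force: 60.9
clock: 49.43
eef_pos: [616.5, 125.2, 30.3]
tool_rot: [3.141, -0.0, 1.561]
force: [-4.6, -1.2, 19.3]
width: 12.7
gripper_force: 61.8
```

```bash
python3 -m handwheel '[[[0,0,0],[0,0,-0.001],1],[[0,0,0],[0,0,0],0.6],[[0,0,0],[0,0,0],0.4],[[0,0,0],[0,0,0],0.3],[[0,0,0],[0,0,0],0.3]]'
python3 -m handwheel '[[[0,0,0],[0,0,0],0.3],[[0,0,0],[0,0,-0.01],0.3],[[0,0,0],[0,0,-0.03],0.3],[[0,0,0],[0,0,-0.03],0.3],[[0,0,0],[0,0,-0.03],0]]'
python3 -m handwheel '[[[0,0,0],[-0.02,0,-0.03],0],[[0,0,0],[-0.01,0,-0.02],0],[[0,0,0],[0,0,0],0],[[0,0,0],[0,0,0],0],[[0,0,0],[0,0,0],0]]'
cat > chk.py <<'E'
from h import *
import sys
n=sys.argv[1]; snap('wrist',n); go(616.8,126.2,30,89.4)
px=np.load('pics/'+n+'.npz')['px']; hsv=cv2.cvtColor(px,cv2.COLOR_RGB2HSV)
m=((hsv[...,0]<16)&(hsv[...,1]>140)&(hsv[...,2]>45)).astype(np.uint8); k,l,s,c=cv2.connectedComponentsWithStats(m)
for i in range(1,k):
    if s[i][4]>40: print('or',c[i].round(1),s[i].tolist())
for v in range(120,300,3):
    u=np.flatnonzero(m[v,150:430])+150
    if len(u):
        g=np.flatnonzero(np.diff(u)>1); st=[u[0],*u[g+1]]; en=[*u[g],u[-1]]; print(v,[(int(a),int(b)) for a,b in zip(st,en) if b-a>1])
a=np.radians(89.4); R=np.array([[np.cos(a),-np.sin(a)],[np.sin(a),np.cos(a)]]); d=np.array([617.8,216.2])
P=lambda x,y,z:np.round(proj(n,(*(d+R@(x,y)),z)),1).tolist()
print('bar top corners',[P(x,y,25) for x in(-99,-81) for y in(74,-74)],'hook 51',P(-90,77,51),P(-90,-77,51),'catch edges',P(-90,71,27),P(-90,-71,27),'fin top',P(-90,0,55))
E
python3 chk.py w24
```

```text
clock: 49.85
eef_pos: [615.8, 125.2, 28.1]
tool_rot: [-3.141, 0.001, 1.562]
force: [-0.1, -0.3, 1.0]
width: 59.5
gripper_force: 0.0
clock: 50.27
eef_pos: [615.9, 125.1, 129.9]
tool_rot: [-3.141, 0.001, 1.561]
force: [0.6, 0.2, -0.1]
width: 70.3
gripper_force: 0.0
clock: 50.68
eef_pos: [615.3, 96.0, 178.3]
tool_rot: [-3.14, -0.0, 1.562]
force: [0.1, 0.6, -0.5]
width: 85.4
gripper_force: 0.0
at [615.   96.3 177.6] tool rows shift [0.0299 0.0019 0.1476] x axis yaw 89.53 tilt 0.13
turn z deg 0.13
or [306.6  68.2] [288, 46, 39, 44, 1047]
or [437.7 195.6] [421, 150, 35, 92, 2010]
or [205.5 165.9] [193, 155, 25, 23, 452]
or [351.7 165.9] [339, 155, 28, 23, 501]
or [278.  165.4] [220, 156, 117, 20, 1964]
156 [(203, 217), (222, 226), (228, 241), (264, 282), (339, 347), (353, 356)]
159 [(198, 216), (220, 272), (284, 336), (339, 362)]
162 [(193, 217), (220, 271), (285, 336), (339, 359), (361, 366)]
165 [(193, 217), (220, 270), (286, 336), (339, 359), (361, 366)]
168 [(194, 217), (220, 270), (286, 335), (339, 359), (361, 365)]
171 [(194, 217), (220, 270), (286, 335), (339, 358), (361, 365)]
174 [(194, 217), (221, 270), (286, 335), (339, 349), (354, 358), (360, 365)]
177 [(195, 199), (361, 364)]
183 []
186 []
189 []
192 [(427, 429)]
195 [(427, 429)]
198 [(426, 429)]
201 [(426, 429)]
204 [(425, 429)]
207 [(425, 429)]
210 [(424, 429)]
213 [(424, 429)]
216 [(423, 429)]
219 [(423, 429)]
222 [(422, 429)]
225 [(422, 429)]
228 [(421, 429)]
231 [(421, 429)]
234 [(421, 429)]
237 [(421, 429)]
240 [(425, 429)]
bar top corners [[206.5, 173.6], [351.6, 173.9], [205.3, 155.8], [353.0, 156.2]] hook 51 [196.2, 169.4] [362.3, 169.7] catch edges [208.4, 165.1] [349.8, 165.4] fin top [279.3, 170.3]
```

```bash
python3 -m handwheel '[[[0,0,6.9],[0,0,0],1],[[0,0,6.9],[0,0,0],1],[[0,0,6.9],[0,0,0],1],[[0,0,6.9],[0,0,0],1],[[0,0,6.9],[0,0,0],1]]'
python3 -m handwheel '[[[0,0,6.9],[0,0,0],1],[[0,0,6.9],[0,0,0],1],[[0,0,6.9],[0,0,0],1],[[0,0,6.9],[0,0,0],1],[[0,0,6.9],[0,0,0],1]]'
python3 -m handwheel '[[[0,0,6.9],[0,0,0],1],[[0,0,6.9],[0,0,0],1],[[0,0,6.9],[0,0,0],1],[[0,0,0],[0,0,0],1],[[0,0,0],[0,0,0],1]]'
python3 -m handwheel '[[[0,0,0],[-0.0046,-0.03,0],1],[[0,0,0],[-0.0046,-0.03,0],1],[[0,0,0],[-0.0046,-0.03,0],1],[[0,0,0],[-0.0046,-0.03,0],1],[[0,0,0],[-0.0046,-0.03,0],1]]'
python3 -m handwheel '[[[0,0,0],[-0.0046,-0.03,0],1],[[0,0,0],[0,-0.02,0],1],[[0,0,0],[0,0,0],1],[[0,0,0],[0,0,0],1],[[0,0,0],[0,0,0],1]]'
python3 - <<'E'
from h import *
go(587.5,325,60,0); print(ctrl.read_state()['qpos']); snap('wrist','w25'); blobs('w25','green'); 
for z in(35,40,45): print(proj('w25',(587.5,325,z)))
E
```

```text
clock: 51.15
eef_pos: [614.9, 96.3, 176.9]
tool_rot: [-3.139, 0.002, 0.955]
force: [0.0, 0.4, -0.4]
width: 25.7
gripper_force: 0.0
clock: 51.57
eef_pos: [614.9, 96.3, 176.8]
tool_rot: [-3.141, 0.003, 0.353]
force: [-0.2, 0.9, -0.9]
width: 0.2
gripper_force: 0.0
clock: 51.98
eef_pos: [615.1, 96.1, 177.1]
tool_rot: [3.14, 0.003, 0.001]
force: [-0.0, 0.1, -0.4]
width: 0.1
gripper_force: 0.0
clock: 52.4
eef_pos: [592.8, 247.0, 177.9]
tool_rot: [3.141, 0.001, -0.0]
force: [0.5, -0.5, -0.1]
width: -0.2
gripper_force: 0.0
clock: 52.82
eef_pos: [589.1, 294.1, 178.1]
tool_rot: [3.14, 0.001, -0.003]
force: [-0.1, -1.1, -0.4]
width: 0.2
gripper_force: 0.0
at [589.1 294.1 178.1] tool rows shift [-0.0016 -0.0311  0.1181] x axis yaw -0.17 tilt 0.11
turn z deg -0.17
[-0.84595326  0.77545301  0.61594903  1.55498696 -0.5078137   0.97708135
 -1.64944342]
green [397.9 187.7] [375, 171, 48, 38, 1192] xy at z22 [593.3 167.4] minrect ((398.5, 189.5), (37.0, 47.0), 90.0)
green [245.4 199.2] [230, 184, 31, 31, 754] xy at z22 [581.3 327.5] minrect ((245.0, 199.0), (30.0, 30.0), 90.0)
(np.float64(246.38012392806257), np.float64(196.82792936302235))
(np.float64(245.891349213081), np.float64(198.18038278744942))
(np.float64(245.3864217410022), np.float64(199.57762748209868))
```

```bash
python3 -c "
from h import *
print(tri([('w16',135*.7,230*.7),('w25',245.4,199.2)]))"
python3 -m handwheel '[[[0,0,0],[-0.0016,-0.031,0],1],[[0,0,0],[0,0,0.03],1],[[0,0,0],[0,0,0.03],1],[[0,0,0],[0,0,0.03],1],[[0,0,0],[0,0,0.02],1]]'
python3 -m handwheel '[[[0,0,0],[0,0,0],1],[[0,0,0],[0,0,0.005],1],[[0,0,0],[0,0,0.003],1],[[0,0,0],[0,0,0],1],[[0,0,0],[0,0,0],1]]'
python3 -m handwheel '[[[0,0,0],[0,0,0.003],1],[[0,0,0],[0,0,0],1],[[0,0,0],[0,0,0],1]]'
python3 -m handwheel '[[[0,0,0],[0,0,0.003],1],[[0,0,0],[0,0,0],1],[[0,0,0],[0,0,0],1]]'
```

```text
[587.71345427 324.99863036  45.72367413]
clock: 53.28
eef_pos: [586.8, 324.1, 65.9]
tool_rot: [3.139, 0.003, -0.005]
force: [-0.5, -0.6, -0.1]
width: -0.4
gripper_force: 0.0
clock: 53.7
eef_pos: [588.7, 326.4, 61.9]
tool_rot: [-3.141, -0.002, -0.004]
force: [0.3, 0.2, 0.8]
width: -0.0
gripper_force: 0.0
clock: 53.95
eef_pos: [587.7, 326.5, 57.8]
tool_rot: [3.142, -0.0, -0.004]
force: [0.3, -0.3, 0.1]
width: -0.4
gripper_force: 0.0
clock: 54.2
eef_pos: [587.5, 326.3, 54.2]
tool_rot: [3.141, 0.0, -0.004]
force: [0.7, 0.3, -0.0]
width: 0.1
gripper_force: 0.0
```

Button top measured at about 46 mm; pressing in small steps.

```bash
python3 -m handwheel '[[[0,0,0],[0,0,0.004],1],[[0,0,0],[0,0,0.003],1],[[0,0,0],[0,0,0],1],[[0,0,0],[0,0,0],1]]'
python3 -m handwheel '[[[0,0,0],[0,0,0.002],1],[[0,0,0],[0,0,0],1],[[0,0,0],[0,0,0],1]]'
python3 -m handwheel '[[[0,0,0],[0,0,0.002],1],[[0,0,0],[0,0,0],1],[[0,0,0],[0,0,0],1]]'
python3 -m handwheel '[[[0,0,0],[0,0,0.002],1],[[0,0,0],[0,0,0],1],[[0,0,0],[0,0,0],1]]'
python3 -m handwheel '[[[0,0,0],[0,0,0.001],1],[[0,0,0],[0,0,0],1],[[0,0,0],[0,0,0],1]]'
```

```text
clock: 54.53
eef_pos: [588.1, 326.5, 47.7]
tool_rot: [3.142, -0.001, -0.004]
force: [0.9, -0.4, 3.4]
width: -0.1
gripper_force: 1.5
clock: 54.78
eef_pos: [588.1, 326.5, 46.1]
tool_rot: [-3.141, -0.001, -0.004]
force: [-0.2, 0.4, 5.9]
width: 0.1
gripper_force: 2.8
clock: 55.03
eef_pos: [588.2, 326.5, 45.9]
tool_rot: [-3.141, -0.001, -0.004]
force: [-3.3, -1.6, 16.6]
width: 0.1
gripper_force: 8.1
clock: 55.28
eef_pos: [588.3, 326.5, 45.7]
tool_rot: [-3.14, -0.001, -0.004]
force: [-7.2, -2.1, 27.1]
width: 0.2
gripper_force: 13.5
clock: 55.53
eef_pos: [588.3, 326.6, 45.6]
tool_rot: [-3.139, -0.001, -0.004]
force: [-8.7, -3.1, 33.6]
width: -0.1
gripper_force: 16.2
```

```bash
python3 -m handwheel '[[[0,0,0],[0,0,-0.008],1],[[0,0,0],[0,0,-0.02],1],[[0,0,0],[0,0,-0.04],1],[[0,0,0],[0,0,-0.04],1],[[0,0,0],[0,0,-0.04],1]]'
python3 -m handwheel '[[[0,0,0],[0,0.04,-0.01],0],[[0,0,0],[0,0.04,-0.01],0],[[0,0,0],[0,0.04,-0.01],0],[[0,0,0],[0,0.04,-0.01],0],[[0,0,0],[0,0.04,-0.01],0]]'
python3 -m handwheel '[[[0,0,0],[0,0.03,0],0],[[0,0,0],[0,0,0],0],[[0,0,0],[0,0,0],0],[[0,0,0],[0,0,0],0],[[0,0,0],[0,0,0],0]]'
python3 - <<'E'
from h import *
n='w26'; snap('wrist',n); snap('top','t26'); snap('side','s26'); print(tool()[:3,3])
blobs(n,'red');blobs(n,'green');orange(n,25)
a=np.radians(89.4); R=np.array([[np.cos(a),-np.sin(a)],[np.sin(a),np.cos(a)]]); d=np.array([617.0,216])
P=lambda x,y,z:np.round(proj(n,(*(d+R@(x,y)),z)),1).tolist()
print('exp boss',P(0,-26,27),'clevis',P(-48.7,26,27),'link',P(48.7,26,27),'clip corners',[P(x,y,25) for x in(-99,-81) for y in(74,-74)],'handle',P(-125,0,45),'hooks',P(-90,77,51),P(-90,-77,51))
A,B=[cv2.imread(f'pics/{x}.png').astype(int) for x in('top0','t26')]
for nm,(u,v) in{'mug':(231,355),'spray':(289,356),'tape':(389,227),'driver':(310,218),'carton':(598,403),'ballbar on pad':(490,294)}.items():
    u,v=int(u*.7),int(v*.7); print(nm,'changed px',int((abs(A-B)[v-22:v+22,u-22:u+22].sum(2)>60).sum()))
# white balls on the pad in the top view
for X in((664,-305.7,49),(588,-301,49)): print('ball exp',np.round(proj('t26',X)),B[tuple(int(round(q)) for q in proj('t26',X)[::-1])])
E
```

```text
clock: 55.95
eef_pos: [586.7, 325.9, 189.1]
tool_rot: [3.14, 0.002, -0.004]
force: [-0.1, 1.1, -0.2]
width: -0.3
gripper_force: 0.0
clock: 56.37
eef_pos: [585.9, 124.7, 238.6]
tool_rot: [3.141, 0.001, -0.003]
force: [0.5, -0.3, -0.2]
width: 60.5
gripper_force: 0.0
clock: 56.78
eef_pos: [586.4, 98.5, 237.8]
tool_rot: [-3.141, 0.002, -0.001]
force: [-0.4, 0.2, -0.3]
width: 85.1
gripper_force: 0.0
[586.55995386  98.02417393 238.06431524]
red [288.2   2.7] [240, 0, 93, 7, 589] xy at z22 [776.3  86.8] minrect ((286.0, 3.0), (6.0, 92.0), 90.0)
red [178.4 132.2] [158, 117, 38, 31, 793] xy at z22 [643.9 215.6] minrect ((176.5, 132.0), (30.0, 37.0), 90.0)
green [220.5 175.1] [205, 160, 33, 32, 824] xy at z22 [592.2 168.7] minrect ((220.66175842285156, 175.39706420898438), (30.44169807434082, 31.7259578704834), 87.27368927001953)
green [ 83.5 183.1] [69, 171, 30, 25, 568] xy at z22 [582.5 342.2] minrect ((83.5, 183.00001525878906), (27.577163696289062, 24.748737335205078), 45.0)
or [288.    2.7] [240, 0, 93, 7, 588] [775.4  87.2]
or [253.4  92. ] [244, 81, 20, 22, 329] [687.9 125.4]
or [255.5 128.1] [248, 105, 16, 47, 748] [648.5 123.9]
or [178.  132.1] [158, 117, 38, 31, 714] [644.2 215.1]
or [256.1 184.2] [249, 163, 15, 41, 571] [581.2 124.7]
or [255.1 214.6] [248, 205, 16, 20, 257] [541.4 126.9]
exp boss [177.1, 133.2] clevis [220.7, 177.2] link [141.5, 176.6] clip corners [[262.2, 214.2], [261.4, 90.0], [248.1, 214.1], [245.5, 89.9]] handle [283.8, 158.6] hooks [253.6, 223.6] [251.5, 85.0]
mug changed px 903
spray changed px 568
tape changed px 46
driver changed px 554
carton changed px 235
ballbar on pad changed px 547
ball exp [346. 191.] [148 152 154]
ball exp [344. 214.] [101 106 114]
```

```bash
python3 -c "
from cell import ctrl
print(ctrl.finish_job())"
```

```text
the job is handed in; nothing more can be done
None
```

The job is handed in at about 57 s of the 210 s, every step done, though the hand-in returned no verdict: ball bar on its pad, the three parts present (boss, clevis, link) in their own pockets, tray home, clip seated under both hooks, button pressed and released; my last picture checks agreed, except that the link was last seen in its pocket before the slide and shadows blurred the final bystander check.

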